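# Send a sample jar down the rocker chute into the wash tub

## Task

Slide the grey tub across the bench until its low side is square against the lip of the rocker stand's foot and centred on it. Then take the sample jar from its slanted cradle, lay it gently and level across the rocker tray on the tub side of the tray's cross rib, and let go, so that its weight tips the tray and it rolls into the tub by itself, not put in by hand, and the emptied tray swings back. Do not let the jar fall on the bench, and leave the beaker and the reagent bottle alone.

Things in the scene. Friction and masses are not known exactly. Their poses are not given: they have to be found in the camera images.
- stand: Fixed rocker stand: foot 200 x 200 x 8 mm, two uprights 190 mm apart along x, 44 mm wide, 132 mm high. Origin on the bench under the pivot's middle; x along the pivot, -y to the tub. On the foot's -y edge, 100 mm out, a lip 160 mm long, 26 mm high stops the tub: it touches with its origin at (0, -185 mm) here, frames parallel; its low wall then stands under the tray's end.
- tray (a joint): Tilt of the aluminium rocker tray, rad. 0 = rest: the tray slopes 0.10 rad, tub end high, held only by a counterweight (about 0.04 N m). Grows as the tub end sinks, to 0.42 at its stop (slope 0.32 rad down to the tub). Swings freely, returns to 0 when empty.
- tray_pivot (a point): Middle of the pivot axis, 115 mm above the bench; the tray's own axes: x along the pivot, -y along the tray to the tub, z normal to its floor. Floor's upper face at z 12 mm, 5 mm thick, from y -130 (open end) to +120 mm (closed end); inside width 152 mm, side walls 22 mm high. A cross rib 6 mm high, 6 mm wide at y -12 mm keeps the jar from rolling back.
- tray_seat (a point): Point on the tray floor's upper face, midway between the side walls, 55 mm to the tub side of the pivot: where the jar's middle is to be laid, its axis along the tray's x (32 to 90 mm from the pivot will do). Axes as tray_pivot. A jar on the other side of the rib does not tip the tray.
- tub: Loose open grey tub, 200 mm (x) x 170 mm (y), about 0.8 kg, walls 8 mm thick: those on -x, +x and -y 80 mm high, the one on +y only 40 mm. Lined floor 14 to 23 mm up, sloping down to -y. Origin: centre of its underside, on the bench; z up. The low +y side faces the stand. Can be held by a tall wall and slid.
- cradle: Fixed slanted wire cradle, base 150 x 85 x 8 mm, origin at the centre of its underside. Two steel rods (10 mm thick, 32 mm apart) rise at 30 degrees towards its +x; the jar lies on them, its bottom against a 50 mm wide stop plate at the low -x end. Nothing stands beside or over the jar.
- jar: Closed white plastic sample jar, about 0.25 kg, smooth cylinder 54 mm in diameter and 92 mm long with a grey cap 49 mm in diameter, 118 mm overall. Origin: centre of its bottom; z axis: along the jar to its cap. At the start the z axis rises 30 degrees from level towards the cradle's +x.
- jar_mid (a point): Point on the jar's axis 52 mm from its bottom, about its centre of mass; axes as the jar's.
- beaker: Bystander: empty glass beaker, 76 mm across and 95 mm high, loose. Origin: centre of its underside.
- reagent_bottle: Bystander: closed amber bottle, 68 mm across, 150 mm high, loose. Origin: centre of its underside.
There are look-alikes about, which are no part of the job. What is shaped like the jar but blue, turquoise or yellow is not meant.

How it is judged:
By the outcome, as a careful person would: the job done as asked, in the order asked, and still so for the second after the job is handed in, with the robot touching nothing.
It also fails if it takes over 54 s, if anything falls off the work surface, if the arm or the gripper's body presses on something with over 40 N, if the wrist force passes 120 N, or if a joint passes its speed limit or range.

## Robot

A 7-joint arm with a two-finger parallel gripper is mounted at the origin on the work surface. World frame = base frame: x ahead of the robot, y to its left, z up, the work surface at z = 0. Lengths are in m, angles in rad, forces in N, time in s.
With the tool pointing down it reaches from about 0.35 to 0.9 m from the base axis. Payload 8.1 kg.
Tool frame: the origin (TCP) lies at the centre of the arm's flange, where the gripper is bolted on; the fingertips stand 173 mm ahead of it and the grasp point (between the pads) lies 155 mm ahead of it; z points along the fingers, y is the direction in which the jaws open and shut (so a half turn about z gives the same grasp; the last joint's range is limited). The gripper opens to 85 mm and grips with 20 to 120 N. Pads are 22 mm wide; open, the fingers measure 114 mm over their backs; the gripper's body (76 mm by 85 mm) begins 54 mm behind the grasp point. The pads swing forward as they close: fully open they stand 13 mm farther back than shut.
Start: joints at [1.16, 0.434, 0.025, 1.573, -0.012, 1.134, -0.075], TCP at [0.189, -0.596, 0.405] pointing down, gripper open.
Joint ranges: [-2.62, 2.62], [-0.44, 2.09], [-1.27, 1.32], [0.08, 2.57], [-1.32, 4.46], [0.12, 2], [-2.74, 2.74]. Speed limits (rad/s): [2.22, 2.22, 3.01, 3.01, 3.14, 3.14, 3.14].

## Interface

Orientations are given as a unit quaternion [x, y, z, w].
In Python, from workcell import bot, get_image, camera_model, finder gives the robot as it stands.
- The arm moves only by the tool jog_arm, never from a script. Its argument "rows" is a list of rows, each an object of numbers: "dx", "dy", "dz": the shift along the world's x, y, z in m; "ax", "ay", "az": the turn, a rotation vector about the world's x, y, z in rad. A call has 1 to 12 rows; each row shifts and turns the pose as measured when the row begins; what a row does not reach is not made up. A row lasts 1/8 s, in which the tool goes at most 62.5 mm and 10.7 degrees, less where a joint would pass 70% of its speed; a pose out of reach is approached as far as the arm can. A call with a gripper value outside its range is refused whole. "jaw" is the opening, from 0 (shut) to 1 (fully open), set as the call begins (left out, the last holds). The fingers move at their own pace and stop on an object; "squeeze" is the grip in N (left out, the last holds). Time passes only in rows, so rows that do not move let the fingers close. It gives the time, the measured TCP pose, the force and the opening at its end, in the units of the state.
- bot.get_obs(): the state, without advancing time (a new reading comes with each control period).
- get_image(name): name is "scene" or "top" or "wrist"; returns the picture (384x512x3 uint8, red, green, blue); there is no depth.
- camera_model(name): a dict with "intrinsics" (3x3 intrinsics, pixels), "pose" (4x4, takes a point from camera to world coordinates). Camera axes: x right, y down, z forward; pixel columns grow to the right and rows downward; lengths in m; the calibration is good to about 2 mm. A picture is of the moment at which its call begins: read the wrist's pose just before it. camera_model takes no time and is no camera call; for the wrist camera it gives the pose at the moment of the call.
- bot.job_done(): hands the job in, once; it reports no verdict.
Trained networks look in the newest picture that a camera, given by its name, has taken for a name from the list of things; names that differ only in an ending like _2 or _b are one class to them, and where a whole thing is asked for, a point or a joint stands for the part that bears it (a point fixed in the world has none). Each returns a list of dicts, best first, with "score" (0 to 1); they miss things now and then, are a little off and sometimes report something else, mostly with a low value. They report only what shows in the picture. A call takes as long as a camera call. They do not tell look-alikes from the thing itself.
- finder.spot_in(target, camera): "xy" ([column, row] in pixels, amid what is visible of it).
- finder.tip_of(target, camera): "xy" ([column, row] in pixels: a listed point, or the origin of a listed thing).
The state is a dict: "time": time; "joint_positions": joint angles; "dq": joint speeds; "effort": joint torques, N m; "tcp_pos": TCP position; "ee_rot": TCP orientation; "ft_force": force on the tool from outside, world axes, zero at the start; "torque": the same for the moment, N m; "width": finger opening in m.
Only numpy, scipy, OpenCV 4.12 (cv2) and the standard library are available. Lean on these libraries where they do the work, as an engineer would, in place of code of your own. Each camera call takes 0.05 s, during which the arm holds its last target.

## Working session

There is one attempt and no reset: what is moved stays moved. The work goes in short steps, Python scripts to look and compute and a tool call to move; the robot and the scene stay as the last step left them, time stands still between calls to the robot, and variables do not carry over. Pictures are saved under pics/ and viewed, and the job is handed in when it is done.

Besides the shell and the picture viewer there is one more tool, called after "Request:" in YAML: its name, and indented under it one key for each argument. jog_arm: Moves the arm, as the interface text tells. Its arguments: {"type":"object","properties":{"rows":{"type":"array","items":{"type":"object","properties":{"dx":{"type":"number"},"dy":{"type":"number"},"dz":{"type":"number"},"ax":{"type":"number"},"ay":{"type":"number"},"az":{"type":"number"}}}},"jaw":{"type":"number"},"squeeze":{"type":"number"}},"required":["rows"]}

```bash
ls; mkdir -p pics
python3 - <<'E'
from workcell import bot,get_image,camera_model,finder
import cv2
o=bot.get_obs();print(o)
for n in("scene","top","wrist"):
    im=get_image(n);cv2.imwrite(f"pics/{n}0.png",im[:,:,::-1]);m=camera_model(n);print(n,m)
    for t in("stand","tray","tub","cradle","jar","beaker","reagent_bottle"):
        for f in(finder.spot_in,finder.tip_of):
            try:print(t,f.__name__,[(r["xy"],round(r["score"],2)) for r in f(t,n)][:4]) if n!="wrist" else 0
            except Exception as e:print(t,e)
print(bot.get_obs()["time"])
E
```

```text
pics
{'time': 0.0, 'joint_positions': array([ 1.1604041 ,  0.43523793,  0.02502356,  1.5740968 , -0.01158768,
        1.13398958, -0.07507698]), 'dq': array([-7.60565428e-04, -2.11943673e-04,  4.42940668e-04,  3.04843329e-03,
       -5.35291187e-04,  3.83277643e-04,  8.29776163e-05]), 'effort': array([-8.85214049e-04, -6.70465708e+01,  1.02465101e+00, -3.16213346e+01,
        1.55090389e-02,  1.25130962e-02, -5.33753598e-05]), 'tcp_pos': array([ 0.18922147, -0.59542918,  0.40391717]), 'ee_rot': array([ 9.88187738e-01,  1.53246094e-01, -2.08108729e-04, -7.65683183e-04]), 'ft_force': array([ 0.01357801, -0.23194658,  0.17450131]), 'torque': array([0.04750578, 0.02896724, 0.00236427]), 'width': 0.08547060031954279}
scene {'intrinsics': array([[373.44876753,   0.        , 255.98474575],
       [  0.        , 373.44876753, 192.57843096],
       [  0.        ,   0.        ,   1.        ]]), 'pose': array([[ 0.50252644,  0.59237117, -0.62973294,  1.15210166],
       [ 0.86437847, -0.35924358,  0.35184359, -0.19802576],
       [-0.01780552, -0.7211383 , -0.69256228,  0.75090979],
       [ 0.
[... 1798 characters left out ...]
0.69), ([174.7, 243.8], 0.6)]
beaker call [([301.6, 106.4], 0.64)]
beaker call [([299.1, 115.9], 0.95), ([209.7, 152.1], 0.47)]
reagent_bottle call [([209.0, 147.5], 0.87)]
reagent_bottle call [([214.6, 150.2], 0.89), ([192.6, 198.0], 0.62), ([279.4, 188.4], 0.33)]
wrist {'intrinsics': array([[316.37295536,   0.        , 256.01549931],
       [  0.        , 316.37295536, 189.9574539 ],
       [  0.        ,   0.        ,   1.        ]]), 'pose': array([[ 0.30378807, -0.9024745 , -0.30537287,  0.26835074],
       [-0.95273893, -0.28737227, -0.09851752, -0.56995586],
       [ 0.00115385,  0.32086907, -0.94712286,  0.37414498],
       [ 0.        ,  0.        ,  0.        ,  1.        ]])}
1.45
```

Run:
```python
import cv2
for n in("scene0","top0"):
    im=cv2.imread(f"pics/{n}.png");cv2.imwrite(f"pics/{n}b.png",cv2.resize(im,(800,600),interpolation=cv2.INTER_CUBIC))
```

```text
(no output)
```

View pics/scene0b.png

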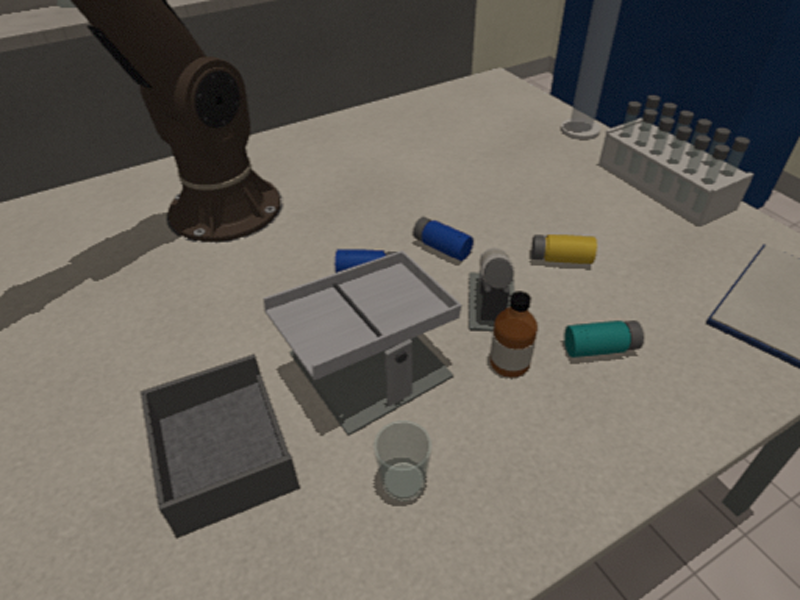

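View pics/top0b.png

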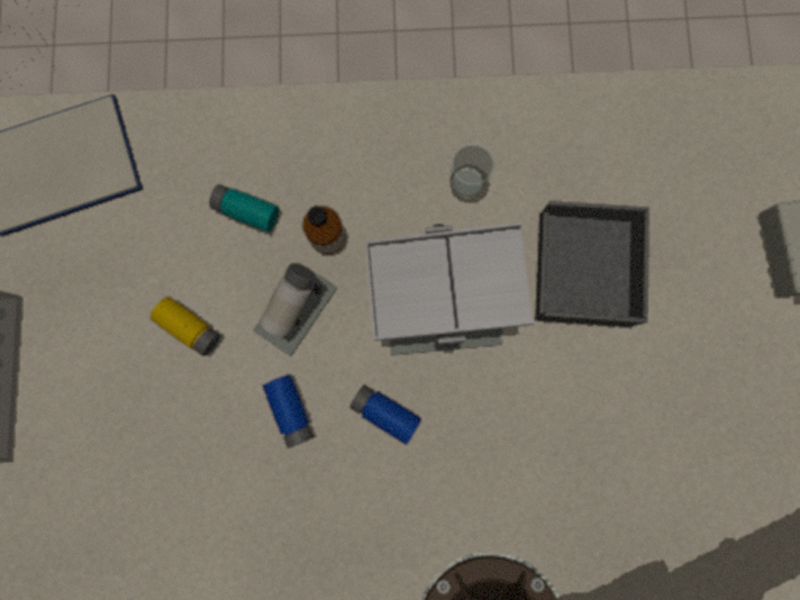

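Run:
```python
import cv2
def crop(n,x0,y0,x1,y1,s,out):
    im=cv2.imread(f"pics/{n}.png")[y0:y1,x0:x1];im=cv2.convertScaleAbs(im,alpha=1.6)
    im=cv2.resize(im,None,fx=s,fy=s,interpolation=cv2.INTER_CUBIC)
    for i in range(x0//10*10+10,x1,10):cv2.putText(im,str(i) if i%20==0 else "|",((i-x0)*s-8,8),0,.35,(0,0,255),1)
    for i in range(y0//10*10+10,y1,10):cv2.putText(im,str(i) if i%20==0 else "-",(0,(i-y0)*s+4),0,.35,(0,0,255),1)
    cv2.imwrite("pics/"+out,im);print(im.shape)
crop("top0",225,125,425,235,4,"c1.png")
crop("top0",150,120,230,235,5,"c2.png")
crop("scene0",80,150,300,345,3,"c3.png")
crop("scene0",285,140,365,245,5,"c4.png")
```

```text
(440, 800, 3)
(575, 400, 3)
(585, 660, 3)
(525, 400, 3)
```

View pics/c1.png

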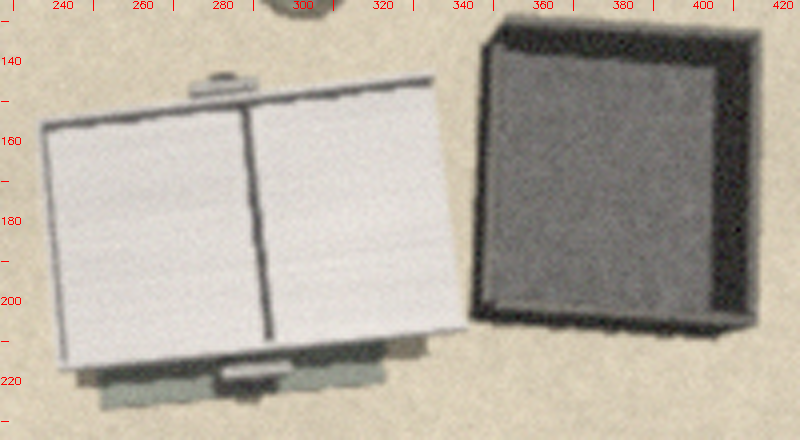

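View pics/c2.png

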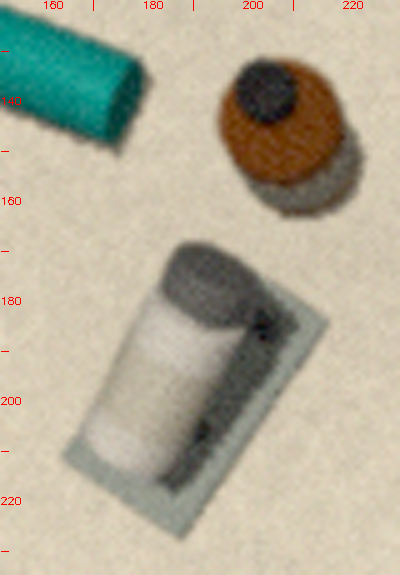

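View pics/c3.png

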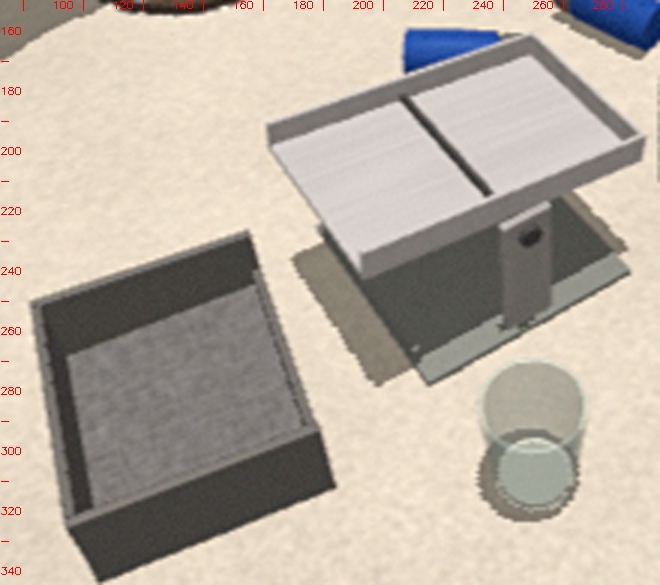

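View pics/c4.png

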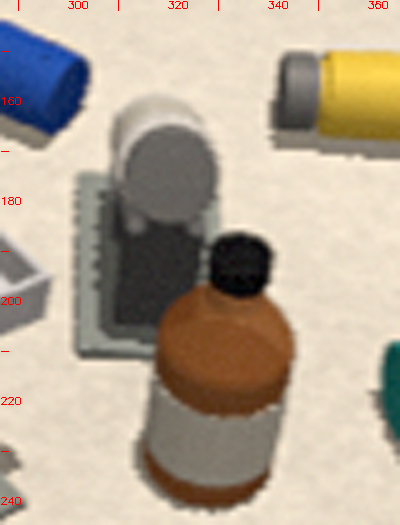

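```bash
cat > h.py <<'E'
import numpy as np, cv2
from scipy.optimize import least_squares
from scipy.spatial.transform import Rotation as Ro
from workcell import bot,get_image,camera_model,finder
def proj(n,P,cm=None):
    m=cm or camera_model(n);T=np.linalg.inv(m["pose"]);P=np.atleast_2d(P)
    q=P@T[:3,:3].T+T[:3,3];q=q@m["intrinsics"].T;return q[:,:2]/q[:,2:]
def ray(n,uv,z,cm=None):
    m=cm or camera_model(n);d=m["pose"][:3,:3]@np.linalg.solve(m["intrinsics"],[uv[0],uv[1],1]);c=m["pose"][:3,3]
    return c+d*(z-c[2])/d[2]
def W(p,L):
    x,y,a=p;R=np.array([[np.cos(a),-np.sin(a),0],[np.sin(a),np.cos(a),0],[0,0,1]]);return np.atleast_2d(L)@R.T+[x,y,0]
def fit(obs,x0,loss="soft_l1"):
    def f(p):return np.concatenate([(proj(n,W(p,np.array(L)/1000.))[0]-uv) for n,L,uv in obs])
    r=least_squares(f,x0,loss=loss,x_scale=[.1,.1,.1]);print("pose",r.x.round(4));
    for (n,L,uv),e in zip(obs,f(r.x).reshape(-1,2)):print("  ",n,L,uv,e.round(1))
    return r.x
def tray(P,t=0):  # tray mm -> stand mm ; slope 0.10 tub(-y) end high
    a=-0.10+t; x,y,z=P; return [x,y*np.cos(a)-z*np.sin(a),115+y*np.sin(a)+z*np.cos(a)]
E
python3 - <<'E'
from h import *
tub=[("top",[100,-85,80],(415,133)),("top",[-100,-85,80],(413.8,205.5)),("top",[100,85,80],(351.3,129.5)),("top",[-100,85,80],(347.5,200.5)),
("top",[-100,85,0],(342.5,204.5)),
("scene",[100,-85,0],(113.3,343.5)),("scene",[100,85,0],(191.5,312.5)),("scene",[100,-85,80],(103,324)),("scene",[100,85,80],(187,293)),("scene",[-100,85,80],(163,227.5)),("scene",[-100,-85,80],(91,250))]
fit(tub,[.55,-.2,0])
st=[("scene",[100,-100,0],(223.3,277.7)),("scene",[100,100,0],(289.3,240.7)),("top",[-100,100,0],(250,227)),("top",[-100,-100,0],(321,220)),
("top",tray([76,-12,18]),(286,151)),("top",tray([-76,-12,18]),(292,210)),("scene",tray([76,-12,18]),(242.5,214.5)),("scene",tray([-76,-12,18]),(214,182.5)),
("top",tray([-79,-130,34]),(342,207)),("top",tray([76,-130,34]),(333,144)),("top",tray([76,120,34]),(236,156)),("top",tray([-76,120,34]),(240.5,215.5)),("scene",tray([-79,-130,34]),(169.5,192)),("scene",tray([79,-130,12]),(202,242))]
fit(st,[.5,.05,0])
cr=[("top",[-75,42.5,8],(163,211.4)),("top",[-75,-42.5,8],(186.4,227.6)),("top",[75,-42.5,8],(215.6,184)),("scene",[-75,-42.5,8],(300.6,174)),("scene",[75,-42.5,0],(301,211))]
fit(cr,[.45,.3,-.5])
for t in("beaker","reagent_bottle"):
  for n,uv in {"beaker":[("scene",(257.4,307.8)),("top",(299.1,115.9))],"reagent_bottle":[("scene",(326,233.5)),("top",(214.6,150.2))]}[t]:print(t,ray(n,uv,0).round(3))
E
```

```text
pose [ 0.6148 -0.1989 -0.1074]
   top [100, -85, 80] (415, 133) [-0.2 -1.4]
   top [-100, -85, 80] (413.8, 205.5) [-0.3  0.6]
   top [100, 85, 80] (351.3, 129.5) [-0.7 -2.2]
   top [-100, 85, 80] (347.5, 200.5) [0.  0.6]
   top [-100, 85, 0] (342.5, 204.5) [-1.7  0. ]
   scene [100, -85, 0] (113.3, 343.5) [-0.5  0.5]
   scene [100, 85, 0] (191.5, 312.5) [ 0.8 -0.3]
   scene [100, -85, 80] (103, 324) [-2.1  1.5]
   scene [100, 85, 80] (187, 293) [-0.  -0.4]
   scene [-100, 85, 80] (163, 227.5) [ 0.2 -2.3]
   scene [-100, -85, 80] (91, 250) [-1.7 -0.8]
pose [0.5747 0.0614 0.0718]
   scene [100, -100, 0] (223.3, 277.7) [-1.   1.5]
   scene [100, 100, 0] (289.3, 240.7) [ 0.5 -0.1]
   top [-100, 100, 0] (250, 227) [0.1 0.3]
   top [-100, -100, 0] (321, 220) [-0.   0.1]
   top [76, np.float64(-10.143048483693404), np.float64(134.10807597476642)] (286, 151) [-0.6 -0.3]
   top [-76, np.float64(-10.143048483693404), np.float64(134.10807597476642)] (292, 210) [0.4 0.4]
   scene [76, np.float64(-10.143048483693404), np.float64(134.10807597476642)] (242.5, 214.5) [4.3 3.5]
   scene [-76, np.floa
[... 383 characters left out ...]
top [-76, np.float64(122.79483599935526), np.float64(136.8501316218335)] (240.5, 215.5) [-1.7  0.3]
   scene [-79, np.float64(-125.9562053201512), np.float64(161.80848578354053)] (169.5, 192) [-2.  -1.4]
   scene [79, np.float64(-128.1525404863814), np.float64(139.91839414742398)] (202, 242) [-1.8 -0.8]
pose [ 0.5582  0.3261 -0.5963]
   top [-75, 42.5, 8] (163, 211.4) [-1.7 -0.1]
   top [-75, -42.5, 8] (186.4, 227.6) [-0.3 -0.1]
   top [75, -42.5, 8] (215.6, 184) [-0.2 -1.1]
   scene [-75, -42.5, 8] (300.6, 174) [-1.4 -0.5]
   scene [75, -42.5, 0] (301, 211) [-1.3  0.4]
beaker [0.787 0.002 0.   ]
beaker [0.788 0.001 0.   ]
reagent_bottle [0.696 0.262 0.   ]
reagent_bottle [0.694 0.25  0.   ]
```

Request:
jog_arm:
  rows:
    - {"dx": 0.03,"dy": 0.02,"az": -0.04}
    - {"dx": 0.045,"dy": 0.035,"dz": -0.01,"az": -0.05}
    - {"dx": 0.045,"dy": 0.035,"dz": -0.01,"az": -0.05}
    - {"dx": 0.045,"dy": 0.035,"dz": -0.01,"az": -0.05}
    - {"dx": 0.045,"dy": 0.035,"dz": -0.01,"az": -0.05}
    - {"dx": 0.045,"dy": 0.035,"dz": -0.01,"az": -0.05}
    - {"dx": 0.045,"dy": 0.035,"dz": -0.01,"az": -0.05}
    - {"dx": 0.045,"dy": 0.035,"dz": -0.01,"az": -0.04}
    - {"dx": 0.04,"dy": 0.03,"dz": -0.01,"az": -0.03}
    - {"dx": 0.03,"dy": 0.02}
    - {}
  jaw: 0.5

```text
invalid input
```

Run:
```python
from h import *
o=bot.get_obs();print(o["time"],o["tcp_pos"],Ro.from_quat(o["ee_rot"]).as_matrix().round(3),o["joint_positions"].round(2),o["width"])
im=get_image("wrist");cv2.imwrite("pics/w1.png",im[:,:,::-1])
for n in("top","scene"):
    get_image(n)
    for t in("jar_mid","jar","tray_seat","tray_pivot"):print(n,t,[(np.round(r["xy"],1),round(r["score"],2)) for r in finder.tip_of(t,n)])
```

```text
1.45 [ 0.18929955 -0.59566072  0.40472637] [[ 0.953  0.303  0.   ]
 [ 0.303 -0.953 -0.   ]
 [-0.     0.    -1.   ]] [ 1.16  0.43  0.03  1.57 -0.01  1.13 -0.08] 0.08543345367127436
top jar_mid [(array([157.2, 131.9]), 0.74), (array([181.7, 189.8]), 0.68), (array([248.5, 268.5]), 0.6), (array([297.4, 116. ]), 0.37)]
top jar [(array([176.3, 139.5]), 0.97), (array([ 99.1, 197. ]), 0.9), (array([172.6, 209.4]), 0.85), (array([176.2, 242.5]), 0.75), (array([264. , 277.5]), 0.61), (array([373.1, 173.1]), 0.49)]
top tray_seat [(array([305.7, 180.8]), 0.59)]
top tray_pivot [(array([283.8, 180. ]), 0.63)]
scene jar_mid [(array([381.7, 214.8]), 0.92), (array([318.4, 172.2]), 0.85), (array([235.2, 166.9]), 0.79), (array([367.1, 161.2]), 0.77), (array([287.6, 152.3]), 0.69)]
scene jar [(array([363.7, 218.8]), 0.96), (array([213.7, 169.2]), 0.85), (array([319.6, 166.7]), 0.79), (array([299.1, 155. ]), 0.66), (array([381.8, 160.9]), 0.62)]
scene tray_seat [(array([211.9, 207.3]), 0.91)]
scene tray_pivot [(array([234.7, 207.6]), 0.97)]
```

View pics/w1.png

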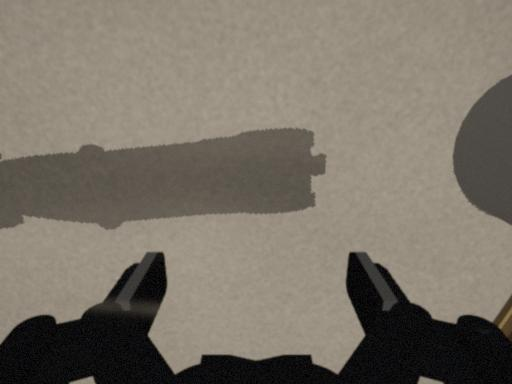

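Request:
jog_arm:
  rows:
    - {"dx": 0.03,"dy": 0.02,"dz": 0,"ax": 0,"ay": 0,"az": -0.04}
    - {"dx": 0.045,"dy": 0.035,"dz": -0.01,"ax": 0,"ay": 0,"az": -0.05}
  jaw: 0.5

```text
time: 2.25
tcp_pos: [0.2611, -0.5427, 0.3952]
ee_rot: [0.995, 0.103, -0.001, 0.002]
ft_force: [1.4, -0.7, -1.2]
width: 0.0514
```

Request:
jog_arm:
  rows:
    - {"dx": 0.045,"dy": 0.035,"dz": -0.01,"ax": 0,"ay": 0,"az": -0.05}
    - {"dx": 0.045,"dy": 0.035,"dz": -0.01,"ax": 0,"ay": 0,"az": -0.05}
    - {"dx": 0.045,"dy": 0.035,"dz": -0.01,"ax": 0,"ay": 0,"az": -0.05}
    - {"dx": 0.045,"dy": 0.035,"dz": -0.01,"ax": 0,"ay": 0,"az": -0.05}
    - {"dx": 0.045,"dy": 0.035,"dz": -0.01,"ax": 0,"ay": 0,"az": -0.05}
    - {"dx": 0.045,"dy": 0.035,"dz": -0.01,"ax": 0,"ay": 0,"az": -0.05}
    - {"dx": 0.045,"dy": 0.03,"dz": -0.01,"ax": 0,"ay": 0,"az": -0.02}
    - {"dx": 0.02,"dy": 0.01,"dz": 0,"ax": 0,"ay": 0,"az": 0}
    - {"dx": 0,"dy": 0,"dz": 0,"ax": 0,"ay": 0,"az": 0}

```text
time: 3.38
tcp_pos: [0.6091, -0.2787, 0.3229]
ee_rot: [0.998, -0.06, 0.0, 0.001]
ft_force: [0.2, -0.9, 0.3]
width: 0.0425
```

Run:
```python
from h import *
o=bot.get_obs();print(o["time"],o["tcp_pos"],o["joint_positions"].round(2),o["width"])
M=Ro.from_quat(o["ee_rot"]).as_matrix();print(M.round(3),"yaw",np.arctan2(M[1,0],M[0,0]))
m=camera_model("wrist");im=get_image("wrist");cv2.imwrite("pics/w1.png",im[:,:,::-1])
print("wrist pose rel tool",(np.linalg.inv(np.block([[M,np.array(o["tcp_pos"])[:,None]],[0,0,0,1]]))@m["pose"]).round(3))
t=(.6148,-.1989,-.1074)
for L in([0,-81,80],[100,-85,80],[-100,-85,80],[100,-77,80],[-92,-77,80]):print(L,proj("wrist",W(t,np.array(L)/1e3),m).round(0))
```

```text
3.375 [ 0.60911361 -0.27867326  0.32287795] [ 0.34  0.58  0.01  1.55 -0.    1.02 -1.34] 0.042538727158667605
[[ 0.993 -0.12   0.   ]
 [-0.12  -0.993 -0.003]
 [ 0.     0.003 -1.   ]] yaw -0.12001332258888402
wrist pose rel tool [[ 0.001 -0.947 -0.321  0.083]
 [ 1.     0.001  0.001 -0.001]
 [-0.001 -0.321  0.947  0.031]
 [ 0.     0.     0.     1.   ]]
[0, -81, 80] [[257. 208.]]
[100, -85, 80] [[262.  59.]]
[-100, -85, 80] [[263. 321.]]
[100, -77, 80] [[249.  59.]]
[-92, -77, 80] [[253. 313.]]
```

View pics/w1.png

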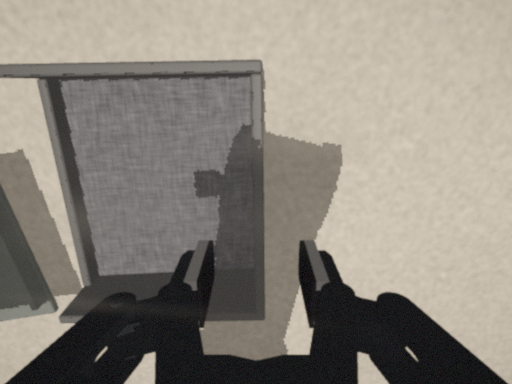

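Request:
jog_arm:
  rows:
    - {"dx": -0.001,"dy": 0,"dz": -0.04,"ax": 0,"ay": 0,"az": 0.01}
    - {"dx": -0.001,"dy": 0,"dz": -0.04,"ax": 0,"ay": 0,"az": 0}
    - {"dx": 0,"dy": 0,"dz": -0.025,"ax": 0,"ay": 0,"az": 0}
    - {"dx": 0,"dy": 0,"dz": -0.007,"ax": 0,"ay": 0,"az": 0}

```text
time: 3.92
tcp_pos: [0.6013, -0.2856, 0.2105]
ee_rot: [0.998, -0.059, 0.0, 0.004]
ft_force: [-0.8, -0.6, 0.4]
width: 0.0426
```

Request:
jog_arm:
  rows:
    - {"dx": 0,"dy": 0,"dz": 0,"ax": 0,"ay": 0,"az": 0}
    - {"dx": 0,"dy": 0,"dz": 0,"ax": 0,"ay": 0,"az": 0}
    - {"dx": 0,"dy": 0,"dz": 0,"ax": 0,"ay": 0,"az": 0}
    - {"dx": 0,"dy": 0,"dz": 0,"ax": 0,"ay": 0,"az": 0}
  jaw: 0.0
  squeeze: 30

```text
time: 4.42
tcp_pos: [0.6004, -0.2865, 0.2129]
ee_rot: [0.998, -0.06, 0.001, 0.004]
ft_force: [-1.1, 0.8, -3.9]
width: 0.0079
```

Run:
```python
from h import *
o=bot.get_obs();print(o["time"],o["tcp_pos"],o["ft_force"],o["width"])
M=Ro.from_quat(o["ee_rot"]).as_matrix();print("yaw",np.arctan2(M[1,0],M[0,0]))
ya=-.1074; st=(.5747,.0614,.0718)
# target grasp: tub local grasp point from current
g=W((0,0,0),[0,0,0])
c,s=np.cos(-ya),np.sin(-ya); d=np.array(o["tcp_pos"][:2])-[.6148,-.1989]; loc=np.array([[c,-s],[s,c]])@d;print("local",loc)
for off in(-.200,-.190,-.185):
  p=W(st,[0,off,0])[0]; print(off,p.round(4),"tcp ->",W((p[0],p[1],st[2]),[loc[0],loc[1],0])[0].round(4))
```

```text
4.425 [ 0.60038565 -0.28650513  0.21287199] [-1.1437615   0.81410757 -3.85800611] 0.007944262745841894
yaw -0.11931957587723606
local [-0.00494058 -0.08864549]
-0.2 [ 0.589  -0.1381  0.    ] tcp -> [ 0.5905 -0.2269  0.    ]
-0.19 [ 0.5883 -0.1281  0.    ] tcp -> [ 0.5898 -0.2169  0.    ]
-0.185 [ 0.588  -0.1231  0.    ] tcp -> [ 0.5894 -0.2119  0.    ]
```

Request:
jog_arm:
  rows:
    - {"dx": -0.001,"dy": 0.008,"dz": 0.0,"ax": 0,"ay": 0,"az": 0.02}
    - {"dx": -0.001,"dy": 0.01,"dz": 0,"ax": 0,"ay": 0,"az": 0.03}
    - {"dx": -0.001,"dy": 0.01,"dz": 0,"ax": 0,"ay": 0,"az": 0.03}
    - {"dx": -0.002,"dy": 0.01,"dz": 0,"ax": 0,"ay": 0,"az": 0.03}
    - {"dx": -0.002,"dy": 0.01,"dz": 0,"ax": 0,"ay": 0,"az": 0.03}
    - {"dx": -0.002,"dy": 0.01,"dz": 0,"ax": 0,"ay": 0,"az": 0.03}
    - {"dx": -0.002,"dy": 0.005,"dz": 0,"ax": 0,"ay": 0,"az": 0.01}

```text
time: 5.3
tcp_pos: [0.5891, -0.2194, 0.2133]
ee_rot: [0.999, 0.037, 0.002, 0.004]
ft_force: [1.3, -0.3, -4.5]
width: 0.0077
```

```bash
cat > look.py <<'E'
from h import *
import sys
k=sys.argv[1]
o=bot.get_obs();print(o["time"],o["tcp_pos"].round(4),o["ft_force"].round(1),o["width"],o["joint_positions"].round(2))
M=Ro.from_quat(o["ee_rot"]).as_matrix();print("yaw",np.arctan2(M[1,0],M[0,0]),"z",M[:,2].round(3))
for n,b in(("top",(225,125,425,235,4)),("scene",(80,150,300,345,3))):
    im=get_image(n);cv2.imwrite(f"pics/{n}{k}_raw.png",im[:,:,::-1])
    x0,y0,x1,y1,s=b;c=cv2.resize(cv2.convertScaleAbs(im[y0:y1,x0:x1,::-1],alpha=1.6),None,fx=s,fy=s,interpolation=cv2.INTER_CUBIC);cv2.imwrite(f"pics/{n}{k}.png",c)
E
python3 look.py 2
```

```text
5.3 [ 0.5891 -0.2194  0.2133] [ 1.3 -0.3 -4.5] 0.007679097769529627 [ 0.3   0.64 -0.04  1.75  0.05  0.75 -1.27]
yaw 0.07374562962871695 z [ 0.005 -0.009 -1.   ]
```

View pics/top2.png

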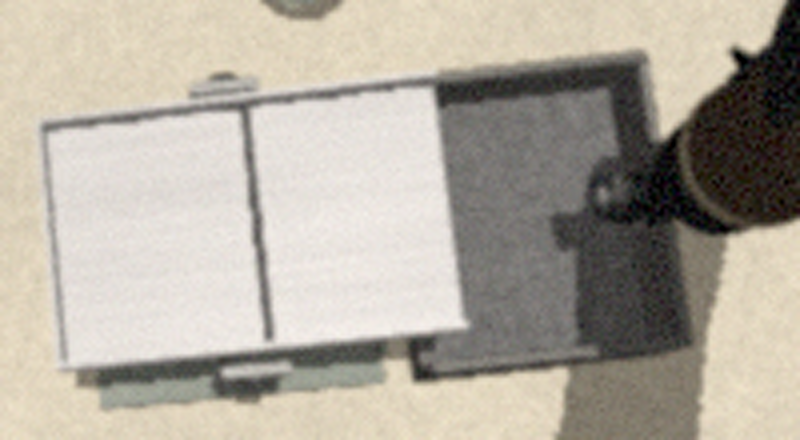

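View pics/scene2.png

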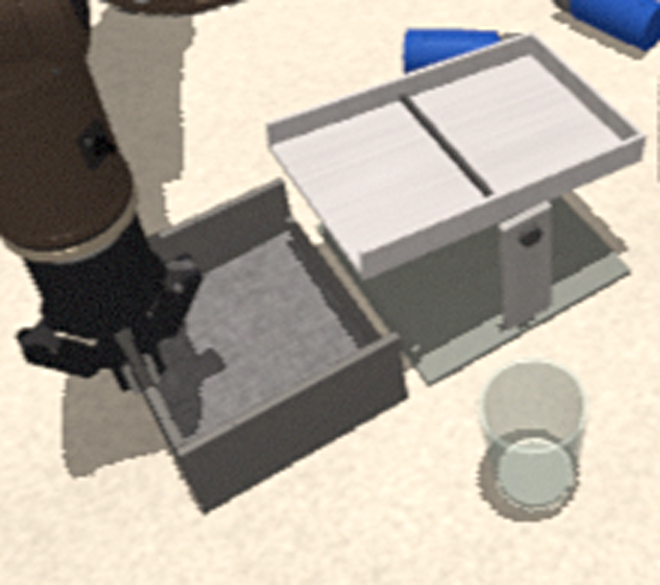

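Run:
```python
from h import *
p=fit([("scene",[100,-85,0],(148.3,320.3)),("scene",[100,85,0],(215.7,282.3)),("scene",[100,85,80],(213.3,263.3)),("scene",[-100,85,80],(174.3,211)),("top",[-100,85,0],(328.75,220)),("top",[-100,-85,80],(397.5,211.3)),("top",[100,-85,80],(386.3,138.8))],[.59,-.14,.07])
s=np.array([.5747,.0614,.0718]);c,n=np.cos(s[2]),np.sin(s[2]);d=p[:2]-s[:2];print("in stand",c*d[0]+n*d[1],-n*d[0]+c*d[1],p[2]-s[2])
```

```text
pose [ 0.5879 -0.1389  0.0652]
   scene [100, -85, 0] (148.3, 320.3) [-1.1  1. ]
   scene [100, 85, 0] (215.7, 282.3) [0.4 0.1]
   scene [100, 85, 80] (213.3, 263.3) [-0.5 -1.2]
   scene [-100, 85, 80] (174.3, 211) [-0.5 -3.3]
   top [-100, 85, 0] (328.75, 220) [-2.4 -0.2]
   top [-100, -85, 80] (397.5, 211.3) [-0.1  0.1]
   top [100, -85, 80] (386.3, 138.8) [-0.2 -1.8]
in stand -0.0011861290636776892 -0.20068648666741332 -0.006602959436410399
```

Request:
jog_arm:
  rows:
    - {"dx": 0,"dy": 0.007,"dz": 0,"ax": 0,"ay": 0,"az": 0}
    - {"dx": 0,"dy": 0.005,"dz": 0,"ax": 0,"ay": 0,"az": 0}
    - {"dx": 0,"dy": 0.003,"dz": 0,"ax": 0,"ay": 0,"az": 0}
    - {"dx": 0,"dy": 0.002,"dz": 0,"ax": 0,"ay": 0,"az": 0}

```text
time: 5.9
tcp_pos: [0.5888, -0.2029, 0.2134]
ee_rot: [0.999, 0.035, 0.002, 0.005]
ft_force: [-0.2, -2.2, -4.1]
width: 0.0073
```

Request:
jog_arm:
  rows:
    - {"dx": 0,"dy": 0.002,"dz": 0,"ax": 0,"ay": 0,"az": 0}

```text
time: 6.02
tcp_pos: [0.5886, -0.2017, 0.2135]
ee_rot: [0.999, 0.035, 0.002, 0.006]
ft_force: [-1.8, -6.4, -1.9]
width: 0.0076
```

Request:
jog_arm:
  rows:
    - {"dx": 0,"dy": 0.002,"dz": 0,"ax": 0,"ay": 0,"az": 0}

```text
time: 6.15
tcp_pos: [0.5883, -0.2012, 0.2137]
ee_rot: [0.999, 0.034, 0.002, 0.007]
ft_force: [-0.8, -6.5, -1.9]
width: 0.0075
```

Request:
jog_arm:
  rows:
    - {"dx": 0,"dy": 0,"dz": 0,"ax": 0,"ay": 0,"az": 0}
    - {"dx": 0,"dy": 0,"dz": 0,"ax": 0,"ay": 0,"az": 0}
    - {"dx": 0,"dy": 0.003,"dz": -0.005,"ax": 0,"ay": 0,"az": 0}
  jaw: 0.2

```text
time: 6.52
tcp_pos: [0.5893, -0.1976, 0.2098]
ee_rot: [0.999, 0.034, 0.003, 0.006]
ft_force: [-0.9, 0.5, -0.4]
width: 0.0171
```

Request:
jog_arm:
  rows:
    - {"dx": 0,"dy": 0.003,"dz": -0.005,"ax": 0,"ay": 0,"az": 0}

```text
time: 6.65
tcp_pos: [0.5898, -0.1966, 0.2055]
ee_rot: [0.999, 0.033, 0.005, 0.008]
ft_force: [0.7, -12.8, 8.8]
width: 0.0174
```

Request:
jog_arm:
  rows:
    - {"dx": 0,"dy": 0.002,"dz": -0.0,"ax": 0,"ay": 0,"az": 0}

```text
time: 6.78
tcp_pos: [0.5895, -0.1962, 0.2052]
ee_rot: [0.999, 0.033, 0.004, 0.009]
ft_force: [-1.9, -5.8, -2.1]
width: 0.017
```

Request:
jog_arm:
  rows:
    - {"dx": 0,"dy": -0.005,"dz": 0,"ax": 0,"ay": 0,"az": 0}
    - {"dx": 0,"dy": 0,"dz": 0.03,"ax": 0,"ay": 0,"az": 0}
    - {"dx": 0,"dy": 0,"dz": 0.05,"ax": 0,"ay": 0,"az": 0}
    - {"dx": 0,"dy": -0.01,"dz": 0.06,"ax": 0,"ay": 0,"az": 0}
    - {"dx": 0,"dy": -0.04,"dz": 0.05,"ax": 0,"ay": 0,"az": 0}

```text
time: 7.4
tcp_pos: [0.5886, -0.2457, 0.3937]
ee_rot: [0.999, 0.037, -0.0, 0.005]
ft_force: [1.3, -0.7, -0.9]
width: 0.0173
```

```bash
python3 look.py 3
python3 - <<'E'
from h import *
im=get_image("wrist");cv2.imwrite("pics/w3.png",im[:,:,::-1])
E
```

```text
7.4 [ 0.5886 -0.2457  0.3937] [ 1.3 -0.7 -0.9] 0.017256145566416272 [ 0.33  0.46 -0.03  1.55  0.03  1.12 -1.21]
yaw 0.07414234247373054 z [ 0.    -0.011 -1.   ]
```

View pics/top3.png

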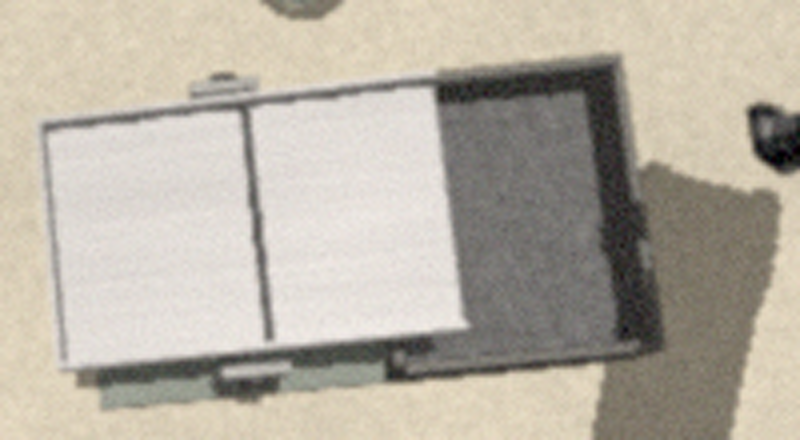

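View pics/scene3.png

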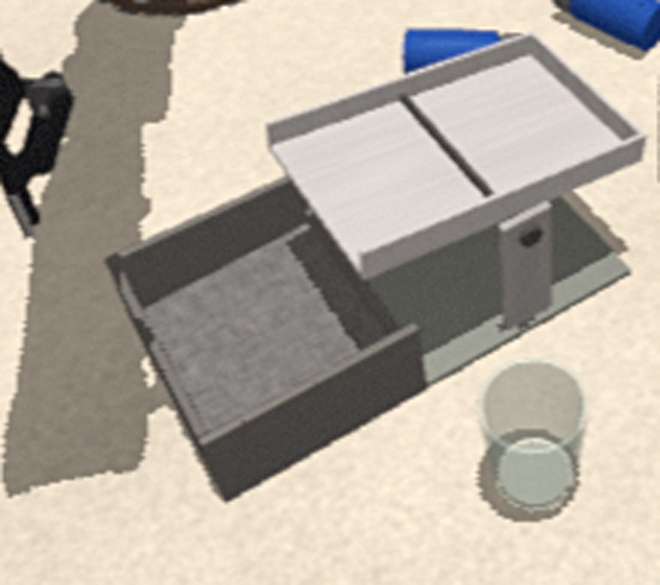

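View pics/w3.png

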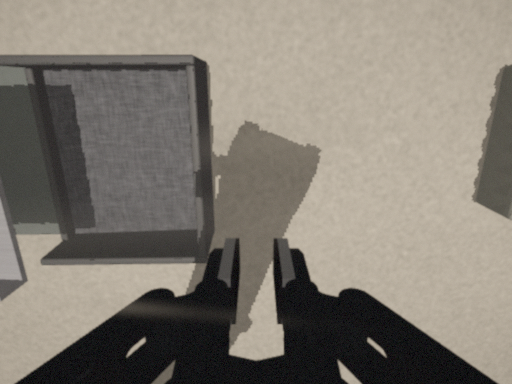

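Run:
```python
from h import *
p=fit([("scene",[100,-85,0],(155.8,316.5)),("scene",[100,85,0],(222,278)),("scene",[100,85,80],(219,258.5)),("top",[-100,85,0],(322.5,219.8)),("top",[-100,-85,80],(385,211)),("top",[100,-85,80],(380,139.5))],[.59,-.14,.07])
s=np.array([.5747,.0614,.0718]);c,n=np.cos(s[2]),np.sin(s[2]);d=p[:2]-s[:2];print("in stand",c*d[0]+n*d[1],-n*d[0]+c*d[1],p[2]-s[2])
q=W(s,[0,-.185,0])[0];q=(q[0],q[1],s[2])
for L in([100,-85,80],[-100,-85,80],[100,-85,0],[-92,-77,80],[92,-77,80]):print(L,proj("wrist",W(q,np.array(L)/1e3)).round(0))
g=[("scene",[100,-85,0],(155.8,316.5)),("top",[-100,85,0],(322.5,219.8)),("top",[100,-85,80],(380,139.5)),("top",[-100,-85,80],(385,211))]
for n,L,uv in g:print(L,(proj(n,W(q,np.array(L)/1e3))[0]-uv).round(1))
# jar triangulate
for a,b in(((181.7,189.8),(318.4,172.2)),((173.5,209.4),(317.9,166.6))):
    f=lambda X:np.r_[proj("top",X)[0]-a,proj("scene",X)[0]-b]
    r=least_squares(f,[.55,.33,.1]);print(r.x.round(4),r.fun.round(1))
```

```text
pose [ 0.5862 -0.1218  0.0684]
   scene [100, -85, 0] (155.8, 316.5) [-1.1  0.4]
   scene [100, 85, 0] (222, 278) [0.4 0.5]
   scene [100, 85, 80] (219, 258.5) [ 0.5 -0.4]
   top [-100, 85, 0] (322.5, 219.8) [-2.1  0.9]
   top [-100, -85, 80] (385, 211) [6.  1.2]
   top [100, -85, 80] (380, 139.5) [-0.4 -1.8]
in stand -0.0016808604284946835 -0.18360147649930436 -0.0033881582673340044
[100, -85, 80] [[198.  51.]]
[-100, -85, 80] [[210. 263.]]
[100, -85, 0] [[210.  58.]]
[-92, -77, 80] [[202. 256.]]
[92, -77, 80] [[189.  61.]]
[100, -85, 0] [-1.2  1.4]
[-100, 85, 0] [-1.5  0.3]
[100, -85, 80] [-0.1 -2.5]
[-100, -85, 80] [6.5 0.3]
[0.5663 0.3279 0.0852] [ 0.8  0.4  0.9 -0.2]
[0.52   0.3592 0.0573] [-0.5 -0.3 -0.6  0.1]
```

Request:
jog_arm:
  rows:
    - {"dx": 0,"dy": 0.03,"dz": 0.01,"ax": 0,"ay": 0,"az": 0.1}
    - {"dx": -0.01,"dy": 0.05,"dz": 0,"ax": 0,"ay": 0,"az": 0.18}
    - {"dx": -0.01,"dy": 0.05,"dz": 0,"ax": 0,"ay": 0,"az": 0.18}
    - {"dx": -0.01,"dy": 0.05,"dz": 0,"ax": 0,"ay": 0,"az": 0.18}
    - {"dx": -0.01,"dy": 0.05,"dz": 0,"ax": 0,"ay": 0,"az": 0.18}
    - {"dx": -0.01,"dy": 0.05,"dz": 0,"ax": 0,"ay": 0,"az": 0.18}
    - {"dx": -0.01,"dy": 0.05,"dz": 0,"ax": 0,"ay": 0,"az": 0.18}
    - {"dx": -0.01,"dy": 0.05,"dz": 0,"ax": 0,"ay": 0,"az": 0.18}
    - {"dx": -0.01,"dy": 0.05,"dz": 0,"ax": 0,"ay": 0,"az": 0.18}
    - {"dx": -0.01,"dy": 0.05,"dz": 0,"ax": 0,"ay": 0,"az": 0.18}
    - {"dx": -0.01,"dy": 0.05,"dz": 0,"ax": 0,"ay": 0,"az": 0.18}
    - {"dx": -0.01,"dy": 0.04,"dz": 0,"ax": 0,"ay": 0,"az": 0.18}
  jaw: 1.0

```text
time: 9.05
tcp_pos: [0.4642, 0.3417, 0.3886]
ee_rot: [0.444, 0.896, -0.002, -0.001]
ft_force: [0.7, 0.6, -0.6]
width: 0.0856
```

```bash
cat > tgt.py <<'E'
from h import *
def jarframe(yaw,pitch=np.pi/6):
    c,s=np.cos(yaw),np.sin(yaw);u=np.array([np.cos(pitch)*c,np.cos(pitch)*s,np.sin(pitch)]);n=np.array([-np.sin(pitch)*c,-np.sin(pitch)*s,np.cos(pitch)])
    x=-u;z=-n;y=np.cross(z,x);return np.stack([x,y,z],1),u,n
def go(R,p):
    o=bot.get_obs();M=Ro.from_quat(o["ee_rot"]).as_matrix()
    print("t",o["time"],"pos",o["tcp_pos"].round(4),"q",o["joint_positions"].round(2),"w",o["width"].round(4),"F",o["ft_force"].round(1))
    print("delta",(p-o["tcp_pos"]).round(4),"rot",Ro.from_matrix(R@M.T).as_rotvec().round(3))
E
python3 - <<'E'
from tgt import *
R,u,n=jarframe(-.596);mid=np.array([.5663,.3279,.0852]);print(R.round(3));go(R,mid+n*.255)
E
```

```text
[[-0.717  0.561  0.414]
 [ 0.486  0.828 -0.281]
 [-0.5    0.    -0.866]]Traceback (most recent call last):
  File "<stdin>", line 2, in <module>
  File "tgt.py", line 7, in go
    print("t",o["time"],"pos",o["tcp_pos"].round(4),"q",o["joint_positions"].round(2),"w",o["width"].round(4),"F",o["ft_force"].round(1))
                                                                                          ^^^^^^^^^^^^^^^^
AttributeError: 'float' object has no attribute 'round'
```

```bash
sed -i 's/o\["width"\].round(4)/round(o["width"],4)/' tgt.py
python3 - <<'E'
from tgt import *
R,u,n=jarframe(-.596);mid=np.array([.5663,.3279,.0852]);go(R,mid+n*.255)
E
```

```text
t 9.05 pos [0.4642 0.3417 0.3886] q [-0.26  0.46 -0.66  1.67  0.31  1.12 -0.36] w 0.0856 F [ 0.7  0.6 -0.6]
delta [-0.0034  0.0578 -0.0825] rot [-0.358 -0.385  0.318]
```

Request:
jog_arm:
  rows:
    - {"dx": 0,"dy": 0.012,"dz": -0.01,"ax": -0.07,"ay": -0.08,"az": 0.065}
    - {"dx": 0,"dy": 0.012,"dz": -0.01,"ax": -0.07,"ay": -0.08,"az": 0.065}
    - {"dx": 0,"dy": 0.012,"dz": -0.01,"ax": -0.07,"ay": -0.08,"az": 0.065}
    - {"dx": 0,"dy": 0.012,"dz": -0.01,"ax": -0.07,"ay": -0.08,"az": 0.065}
    - {"dx": 0,"dy": 0.012,"dz": -0.01,"ax": -0.07,"ay": -0.07,"az": 0.06}
    - {"dx": 0,"dy": 0,"dz": 0,"ax": 0,"ay": 0,"az": 0}

```text
time: 9.8
tcp_pos: [0.455, 0.4102, 0.3279]
ee_rot: [0.267, 0.928, -0.076, 0.247]
ft_force: [-0.7, -0.9, 0.1]
width: 0.0849
```

Run:
```python
from tgt import *
R,u,n=jarframe(-.596);mid=np.array([.5663,.3279,.0852]);go(R,mid+n*.255)
m=camera_model("wrist");im=get_image("wrist");cv2.imwrite("pics/w4.png",im[:,:,::-1])
print(m["pose"].round(4).tolist())
print([(np.round(r["xy"],1),round(r["score"],2)) for r in finder.tip_of("jar_mid","wrist")],[(np.round(r["xy"],1),round(r["score"],2)) for r in finder.tip_of("jar","wrist")])
print("mid,bottom,capend",proj("wrist",[mid,mid-u*.052,mid+u*.066],m).round(0))
```

```text
t 9.8 pos [0.455  0.4102 0.3279] q [-0.62  0.55 -0.52  1.73  0.87  1.16 -0.53] w 0.0849 F [-0.7 -0.9  0.1]
delta [ 0.0058 -0.0107 -0.0218] rot [ 0.008 -0.006 -0.034]
[[0.5321, 0.5613, 0.6338, 0.4069], [0.8466, -0.3442, -0.406, 0.4402], [-0.0097, 0.7526, -0.6584, 0.26], [0.0, 0.0, 0.0, 1.0]]
[(array([237.7, 180.2]), 0.88), (array([387.7, 208.2]), 0.76)] [(array([342.5, 211.1]), 0.83), (array([245. , 111.2]), 0.59)]
mid,bottom,capend [[246. 186.]
 [247. 122.]
 [244. 256.]]
```

View pics/w4.png

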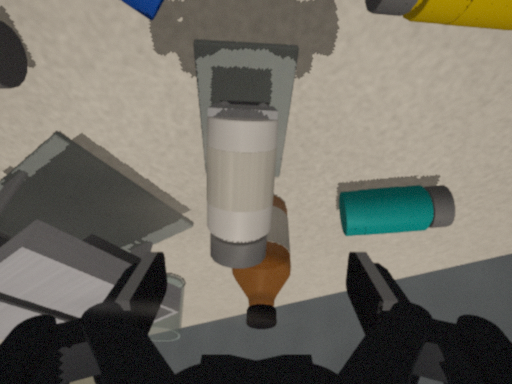

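```bash
cat > ov.py <<'E'
from tgt import *
import itertools
m=dict(intrinsics=np.array([[316.37295536,0,256.01549931],[0,316.37295536,189.9574539],[0,0,1]]),pose=np.array([[0.5321, 0.5613, 0.6338, 0.4069], [0.8466, -0.3442, -0.406, 0.4402], [-0.0097, 0.7526, -0.6584, 0.26], [0.0, 0.0, 0.0, 1.0]]))
def circ(mid,R,s,r):
    x,y,z=R.T;u=-x;t=np.linspace(0,2*np.pi,60);return mid+u*(s-.052)+r*(np.cos(t)[:,None]*y+np.sin(t)[:,None]*z)
def draw(img,n,mid,yaw,cm,col):
    R,u,nn=jarframe(yaw)
    for s,r in((0,.027),(.092,.027),(.118,.0245)):
        cv2.polylines(img,[np.int32(proj(n,circ(mid,R,s,r),cm)*sc-off)],True,col,1)
import sys
mid=np.array(eval(sys.argv[1]));yaw=float(sys.argv[2])
sc=3;a=cv2.imread("pics/w4.png");a=cv2.resize(a,None,fx=sc,fy=sc)[250:850,400:1100];off=np.array([400,250]);a=np.ascontiguousarray(cv2.convertScaleAbs(a,alpha=1.5));draw(a,"wrist",mid,yaw,m,(0,0,255));
sc=6;b=cv2.resize(cv2.imread("pics/top0.png"),None,fx=sc,fy=sc);off=np.array([900,950]);b=np.ascontiguousarray(cv2.convertScaleAbs(b[950:1400,900:1300],alpha=1.5));draw(b,"top",mid,yaw,None,(0,0,255))
c=cv2.resize(cv2.imread("pics/scene0.png"),None,fx=sc,fy=sc);off=np.array([1750,850]);c=np.ascontiguousarray(cv2.convertScaleAbs(c[850:1300,1750:2150],alpha=1.5));draw(c,"scene",mid,yaw,None,(0,0,255))
cv2.imwrite("pics/ov1.png",a);cv2.imwrite("pics/ov2.png",np.hstack([b,c]))
E
python3 ov.py "[.5643,.325,.0852]" -.605
```

```text
(no output)
```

View pics/ov1.png

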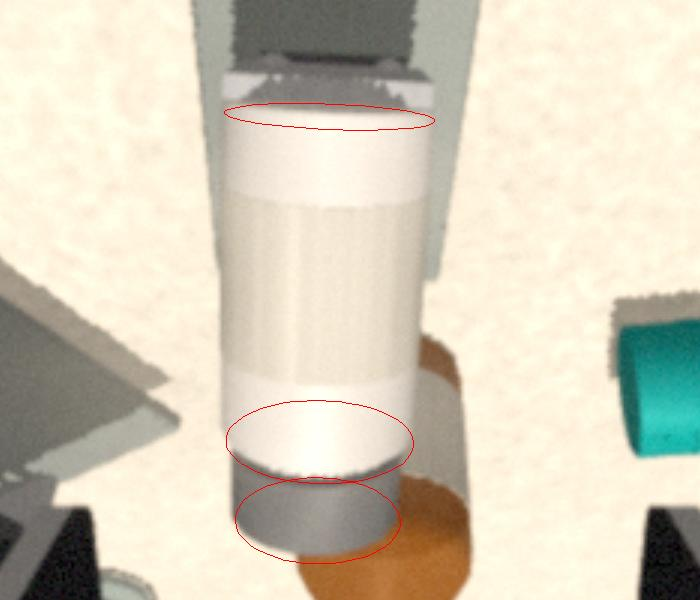

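View pics/ov2.png

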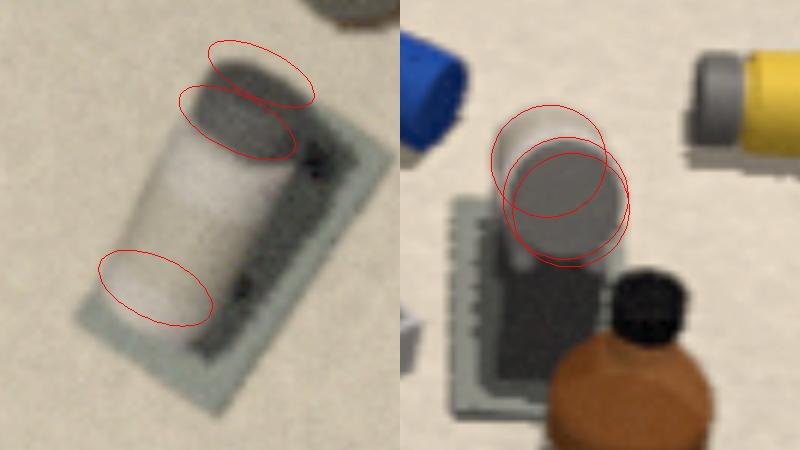

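```bash
cat > fj.py <<'E'
from tgt import *
m=dict(intrinsics=np.array([[316.37295536,0,256.01549931],[0,316.37295536,189.9574539],[0,0,1]]),pose=np.array([[0.5321, 0.5613, 0.6338, 0.4069], [0.8466, -0.3442, -0.406, 0.4402], [-0.0097, 0.7526, -0.6584, 0.26], [0.0, 0.0, 0.0, 1.0]]))
w=lambda x,y:np.array([(x+400)/3,(y+250)/3])
t=lambda x,y:np.array([(x+900)/6,(y+950)/6]); s=lambda x,y:np.array([(x-400+1750)/6,(y+850)/6])
def f(p):
    mid=p[:3];R,u,n=jarframe(p[3],p[4]);y=R[:,1]
    P=lambda a,r:mid+u*(a-.052)+n*r
    r=[proj("wrist",P(0,.027),m)[0]-w(330,113),proj("wrist",P(.092,.027),m)[0]-w(318,481),proj("wrist",P(.118,.0245),m)[0]-w(316,553),
     proj("scene",P(.118,0))[0]-s(563,198),proj("top",P(.118,.0245))[0]-t(232,63),proj("top",P(.118,0)+y*.0245)[0]-t(305,102),]
    return np.r_[np.concatenate(r),(p[4]-np.pi/6)/.01]
r=least_squares(f,[.5643,.325,.085,-.605,.5236],loss="soft_l1");print(r.x.round(4));print(r.fun.round(1))
E
python3 fj.py
```

```text
[ 0.5606  0.3279  0.0854 -0.6125  0.5218]
[  0.1   0.2  -0.2  -2.   -0.5   1.1   1.2   0.9  -0.2   5.6 -15.9  -8.4
  -0.2]
```

```bash
sed -i 's/+y\*.0245/-y*.0245/' fj.py; python3 fj.py; python3 ov.py "[.5606,.3279,.0854]" -.6125
```

```text
[ 0.5613  0.3275  0.0849 -0.6082  0.5238]
[-0.1  0.6  0.1 -2.  -0.1  1.1  1.3  1.2 -0.1  5.4 -0.2  1.6  0. ]
```

View pics/ov1.png

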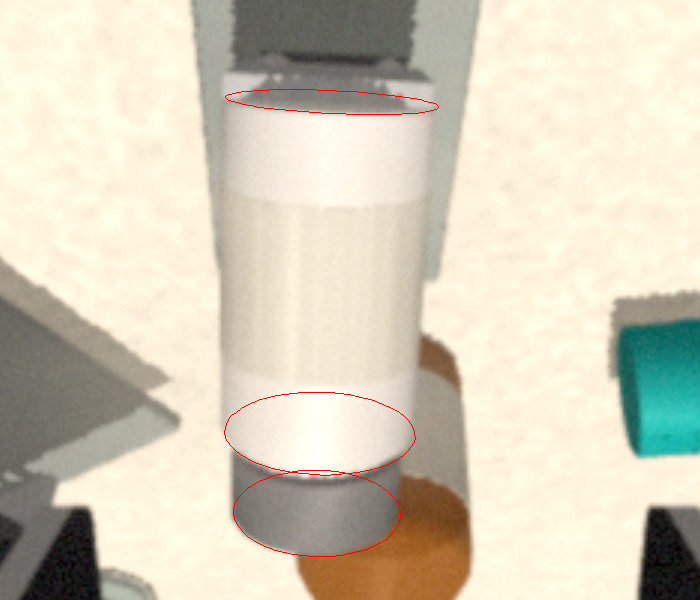

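View pics/ov2.png

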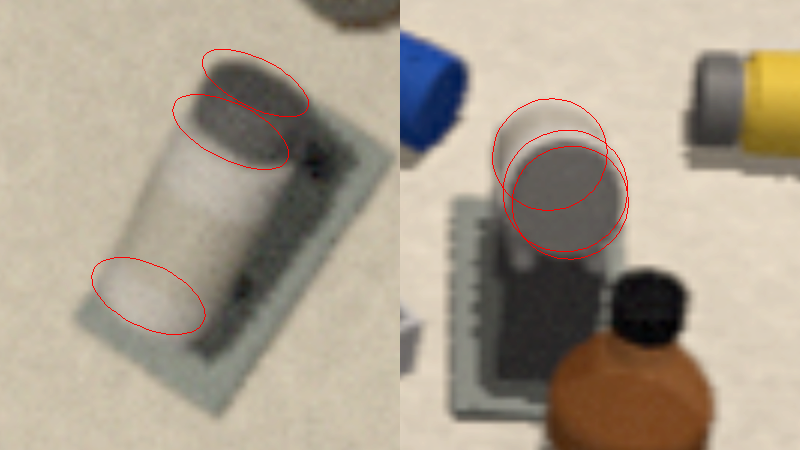

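Run:
```python
from tgt import *
R,u,n=jarframe(-.608);mid=np.array([.560,.327,.084]);go(R,mid+n*.22);print(n, mid+n*.152)
```

```text
t 9.95 pos [0.4573 0.4082 0.33  ] q [-0.62  0.54 -0.51  1.73  0.87  1.16 -0.53] w 0.0856 F [-0.2  0.4 -0.5]
delta [ 0.0124 -0.0184 -0.0554] rot [ 0.005 -0.004 -0.04 ]
[-0.41039606  0.28561351  0.8660254 ] [0.4976198  0.37041325 0.21563586]
```

Request:
jog_arm:
  rows:
    - {"dx": 0.004,"dy": -0.009,"dz": -0.02,"ax": 0,"ay": 0,"az": -0.02}
    - {"dx": 0.004,"dy": -0.009,"dz": -0.02,"ax": 0,"ay": 0,"az": -0.02}
    - {"dx": 0.004,"dy": 0,"dz": -0.01,"ax": 0,"ay": 0,"az": 0}
    - {"dx": 0,"dy": 0,"dz": 0,"ax": 0,"ay": 0,"az": 0}

```text
time: 10.45
tcp_pos: [0.4723, 0.3855, 0.2779]
ee_rot: [0.294, 0.92, -0.081, 0.245]
ft_force: [-0.6, -0.2, 0.4]
width: 0.0853
```

Run:
```python
from tgt import *
R,u,n=jarframe(-.608);mid=np.array([.560,.327,.084]);go(R,mid+n*.22);go(R,mid+n*.152)
cm=camera_model("wrist");im=get_image("wrist")[:,:,::-1].copy()
for s,r in((0,.027),(.092,.027),(.118,.0245)):
    t=np.linspace(0,6.283,50);P=mid+u*(s-.052)+r*(np.cos(t)[:,None]*R[:,1]+np.sin(t)[:,None]*n)
    cv2.polylines(im,[np.int32(proj("wrist",P,cm))],True,(0,0,255),1)
cv2.imwrite("pics/w5.png",im)
```

```text
t 10.45 pos [0.4723 0.3855 0.2779] q [-0.6   0.6  -0.48  1.79  0.92  1.09 -0.62] w 0.0853 F [-0.6 -0.2  0.4]
delta [-0.0025  0.0044 -0.0033] rot [ 0.003 -0.005  0.012]
t 10.45 pos [0.4723 0.3855 0.2779] q [-0.6   0.6  -0.48  1.79  0.92  1.09 -0.62] w 0.0853 F [-0.6 -0.2  0.4]
delta [ 0.0254 -0.015  -0.0622] rot [ 0.003 -0.005  0.012]
```

View pics/w5.png

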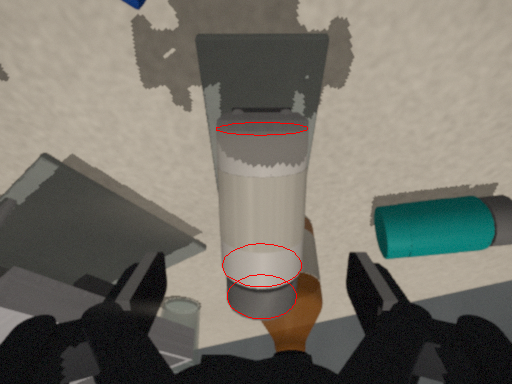

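Request:
jog_arm:
  rows:
    - {"dx": 0.009,"dy": -0.004,"dz": -0.022,"ax": 0,"ay": 0,"az": 0.01}
    - {"dx": 0.009,"dy": -0.006,"dz": -0.022,"ax": 0,"ay": 0,"az": 0}
    - {"dx": 0.006,"dy": -0.004,"dz": -0.015,"ax": 0,"ay": 0,"az": 0}
    - {"dx": 0,"dy": 0,"dz": 0,"ax": 0,"ay": 0,"az": 0}

```text
time: 11.0
tcp_pos: [0.4978, 0.3707, 0.2157]
ee_rot: [0.289, 0.922, -0.079, 0.245]
ft_force: [-0.7, 0.4, -0.0]
width: 0.0854
```

Run:
```python
from tgt import *
R,u,n=jarframe(-.608);mid=np.array([.560,.327,.084]);go(R,mid+n*.152)
```

```text
t 11.0 pos [0.4978 0.3707 0.2157] q [-0.59  0.68 -0.43  1.81  1.02  0.99 -0.68] w 0.0854 F [-0.7  0.4 -0. ]
delta [-0.0002 -0.0003 -0.    ] rot [ 0.002 -0.004  0.001]
```

Request:
jog_arm:
  rows:
    - {"dx": 0,"dy": 0,"dz": 0,"ax": 0,"ay": 0,"az": 0}
    - {"dx": 0,"dy": 0,"dz": 0,"ax": 0,"ay": 0,"az": 0}
    - {"dx": 0,"dy": 0,"dz": 0,"ax": 0,"ay": 0,"az": 0}
    - {"dx": 0,"dy": 0,"dz": 0,"ax": 0,"ay": 0,"az": 0}
  jaw: 0.3
  squeeze: 35

```text
time: 11.5
tcp_pos: [0.4969, 0.3711, 0.2168]
ee_rot: [0.289, 0.922, -0.079, 0.245]
ft_force: [-0.2, -0.9, -3.2]
width: 0.0532
```

Request:
jog_arm:
  rows:
    - {"dx": -0.01,"dy": 0.007,"dz": 0.02,"ax": 0,"ay": 0,"az": 0}
    - {"dx": -0.015,"dy": 0.01,"dz": 0.03,"ax": 0,"ay": 0,"az": 0}
    - {"dx": -0.015,"dy": 0.01,"dz": 0.04,"ax": 0,"ay": 0,"az": 0}
    - {"dx": 0,"dy": 0,"dz": 0.05,"ax": 0,"ay": 0,"az": 0}
    - {"dx": 0,"dy": 0,"dz": 0.05,"ax": 0,"ay": 0,"az": 0}
    - {"dx": 0,"dy": 0,"dz": 0.02,"ax": 0,"ay": 0,"az": 0}

```text
time: 12.25
tcp_pos: [0.4488, 0.4019, 0.4383]
ee_rot: [0.286, 0.924, -0.077, 0.243]
ft_force: [0.2, -0.7, -3.2]
width: 0.0528
```

Run:
```python
from tgt import *
s=np.array([.5747,.0614,.0718])
def seat(y,z):
    L=tray([0,y,z]);return W(s,np.array(L)/1e3)[0]
print("seat",seat(-55,12))
a=.0718
R,u,n=jarframe(a,0)
# jar centre above seat: floor normal + 27
c=seat(-58,39);print("jar centre at contact",c)
go(R,c+n*.152+[0,0,.10])
im=get_image("wrist")[:,:,::-1];cv2.imwrite("pics/w6.png",im)
```

```text
seat [0.57853995 0.00801069 0.13243089]
jar centre at contact [0.57856072 0.00772192 0.1595955 ]
t 12.25 pos [0.4488 0.4019 0.4383] q [-0.59  0.43 -0.55  1.62  0.75  1.32 -0.39] w 0.0528 F [ 0.2 -0.7 -3.2]
delta [ 0.1298 -0.3942 -0.0267] rot [0.14  0.506 0.657]
```

View pics/w6.png

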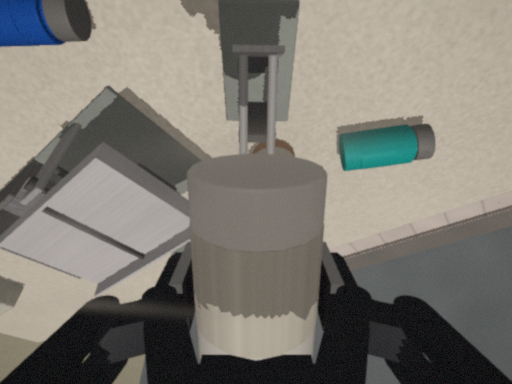

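Request:
jog_arm:
  rows:
    - {"dx": 0.01,"dy": -0.03,"dz": 0,"ax": 0.014,"ay": 0.05,"az": 0.065}
    - {"dx": 0.014,"dy": -0.044,"dz": 0,"ax": 0.014,"ay": 0.05,"az": 0.065}
    - {"dx": 0.014,"dy": -0.044,"dz": 0,"ax": 0.014,"ay": 0.05,"az": 0.065}
    - {"dx": 0.014,"dy": -0.044,"dz": 0,"ax": 0.014,"ay": 0.05,"az": 0.065}
    - {"dx": 0.014,"dy": -0.044,"dz": 0,"ax": 0.014,"ay": 0.05,"az": 0.065}
    - {"dx": 0.014,"dy": -0.044,"dz": 0,"ax": 0.014,"ay": 0.05,"az": 0.065}
    - {"dx": 0.014,"dy": -0.044,"dz": 0,"ax": 0.014,"ay": 0.05,"az": 0.065}
    - {"dx": 0.014,"dy": -0.044,"dz": 0,"ax": 0.014,"ay": 0.05,"az": 0.065}
    - {"dx": 0.01,"dy": -0.03,"dz": 0,"ax": 0.014,"ay": 0.05,"az": 0.065}
    - {"dx": 0.005,"dy": -0.015,"dz": 0,"ax": 0.014,"ay": 0.05,"az": 0.065}
    - {"dx": 0,"dy": 0,"dz": 0,"ax": 0,"ay": 0,"az": 0}

```text
time: 13.68
tcp_pos: [0.5663, 0.0061, 0.4249]
ee_rot: [-0.044, 0.999, 0.002, -0.016]
ft_force: [-0.4, -0.1, -2.2]
width: 0.053
```

```bash
python3 - <<'E'
from tgt import *
s=np.array([.5747,.0614,.0718])
def seat(y,z):return W(s,np.array(tray([0,y,z]))/1e3)[0]
R,u,n=jarframe(.0718,0)
c=seat(-58,39)
go(R,c+n*.152+[0,0,.10])
print("seat px",proj("top",seat(-55,12)),proj("scene",seat(-55,12)))
for n in("top","scene"):
    im=get_image(n)[:,:,::-1];cv2.imwrite(f"pics/{n}7.png",im)
    print(n,[(np.round(r["xy"],1),round(r["score"],2)) for r in finder.tip_of("jar_mid",n)][:5])
    print(proj(n,c+[0,0,.1]))
E
python3 - <<'E'
import cv2,numpy as np
a=cv2.resize(cv2.imread("pics/top7.png")[110:240,220:420],None,fx=4,fy=4);cv2.imwrite("pics/t7.png",cv2.convertScaleAbs(a,alpha=1.5))
a=cv2.resize(cv2.imread("pics/scene7.png")[100:300,100:340],None,fx=3,fy=3);cv2.imwrite("pics/s7.png",cv2.convertScaleAbs(a,alpha=1.5))
E
```

```text
t 13.675 pos [0.5663 0.0061 0.4249] q [ 0.38  0.42 -0.67  1.63  0.26  1.22  1.31] w 0.053 F [-0.4 -0.1 -2.2]
delta [ 0.0123  0.0016 -0.0133] rot [-0.002 -0.031 -0.016]
seat px [[306.08343462 178.55266873]] [[213.04160822 206.54136268]]
top [(array([315.1, 173.9]), 0.9), (array([182.6, 260.5]), 0.81), (array([246.6, 266.7]), 0.71), (array([157.7, 133.5]), 0.58)]
[[313.66065317 168.12661607]]
scene [(array([283.7, 153.9]), 0.78), (array([385.5, 215.4]), 0.66), (array([204.8, 156.7]), 0.64), (array([232.9, 166.1]), 0.62), (array([362.2, 162.8]), 0.59)]
[[206.9397959  163.93298008]]
```

View pics/t7.png

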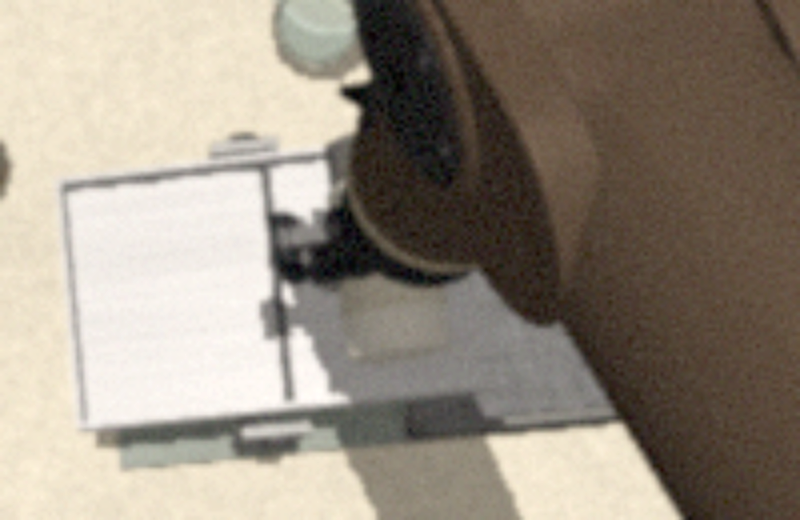

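View pics/s7.png

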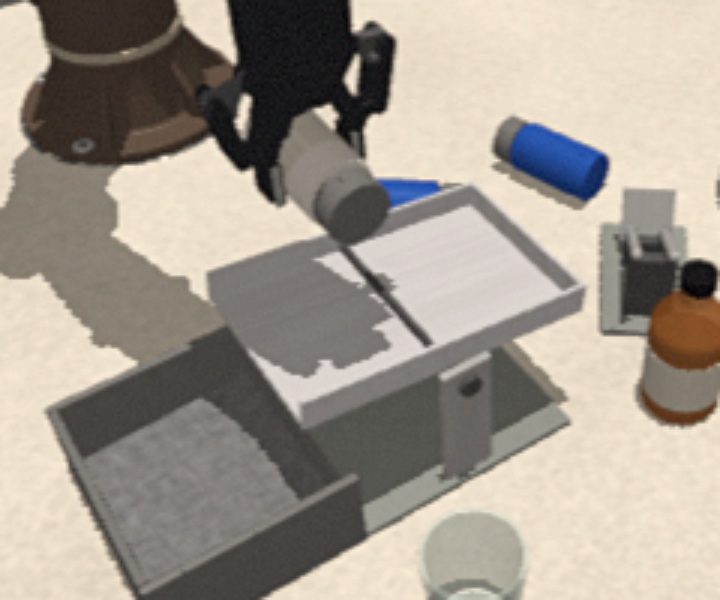

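Request:
jog_arm:
  rows:
    - {"dx": 0.005,"dy": 0.001,"dz": -0.025,"ax": -0.002,"ay": -0.016,"az": -0.008}
    - {"dx": 0.005,"dy": 0.001,"dz": -0.035,"ax": 0,"ay": -0.015,"az": -0.008}
    - {"dx": 0,"dy": 0,"dz": -0.025,"ax": 0,"ay": 0,"az": 0}
    - {"dx": 0,"dy": 0,"dz": 0,"ax": 0,"ay": 0,"az": 0}

```text
time: 14.38
tcp_pos: [0.5743, 0.0177, 0.3415]
ee_rot: [-0.041, 0.999, 0.0, 0.005]
ft_force: [0.2, -0.3, -3.1]
width: 0.0526
```

```bash
cat > pl.py <<'E'
from tgt import *
s=np.array([.5747,.0614,.0718])
def seat(y,z):return W(s,np.array(tray([0,y,z]))/1e3)[0]
R,u,n=jarframe(.0718,0)
c=seat(-58,39)
go(R,c+n*.152)
E
python3 - <<'E'
import sys;sys.argv=[""]
exec(open("pl.py").read())
for n_,b in(("scene",(150,120,290,250)),):
    im=get_image(n_)[b[1]:b[3],b[0]:b[2],::-1];cv2.imwrite("pics/s8.png",cv2.resize(cv2.convertScaleAbs(im,alpha=1.5),None,fx=4.5,fy=4.5,interpolation=cv2.INTER_CUBIC))
im=get_image("wrist")[:,:,::-1];cv2.imwrite("pics/w8.png",im)
E
```

```text
t 14.375 pos [0.5743 0.0177 0.3415] q [ 0.33  0.49 -0.64  1.74  0.34  1.01  1.22] w 0.0526 F [ 0.2 -0.3 -3.1]
delta [ 0.0043 -0.0099 -0.0299] rot [-0.    0.01 -0.01]
```

View pics/s8.png

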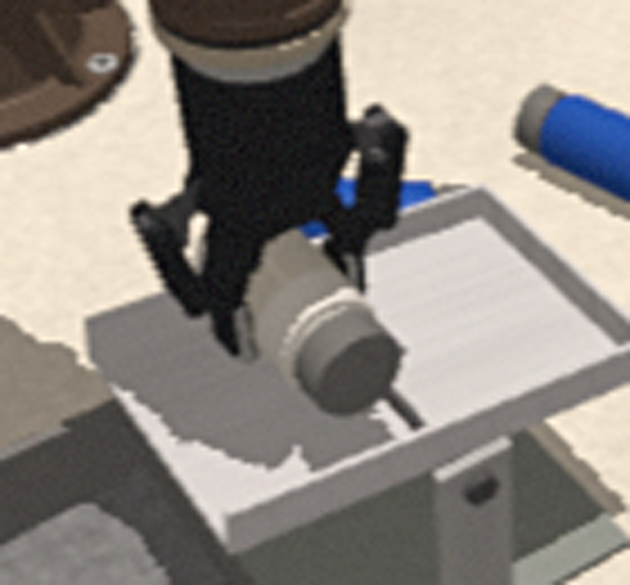

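View pics/w8.png

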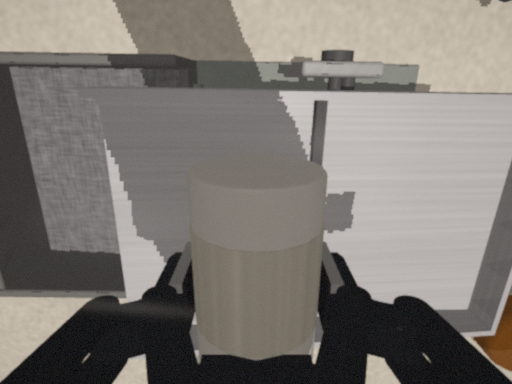

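Request:
jog_arm:
  rows:
    - {"dx": 0.002,"dy": -0.008,"dz": -0.006,"ax": 0,"ay": 0.01,"az": -0.01}
    - {"dx": 0.001,"dy": -0.006,"dz": -0.006,"ax": 0,"ay": 0,"az": 0}
    - {"dx": 0,"dy": 0,"dz": 0,"ax": 0,"ay": 0,"az": 0}

```text
time: 14.85
tcp_pos: [0.5792, 0.0028, 0.3336]
ee_rot: [-0.035, 0.999, 0.0, 0.004]
ft_force: [-0.6, 0.6, -3.5]
width: 0.053
```

```bash
python3 pl.py
```

```text
t 14.85 pos [0.5792 0.0028 0.3336] q [ 0.35  0.51 -0.63  1.74  0.35  1.    1.23] w 0.053 F [-0.6  0.6 -3.5]
delta [-0.0006  0.0049 -0.022 ] rot [-0.     0.007  0.002]
```

Request:
jog_arm:
  rows:
    - {"dx": 0,"dy": 0,"dz": -0.007,"ax": 0,"ay": 0.007,"az": 0}
    - {"dx": 0,"dy": 0,"dz": -0.005,"ax": 0,"ay": 0,"az": 0}
    - {"dx": 0,"dy": 0,"dz": 0,"ax": 0,"ay": 0,"az": 0}

```text
time: 15.22
tcp_pos: [0.5792, 0.0028, 0.3209]
ee_rot: [-0.035, 0.999, 0.0, -0.0]
ft_force: [-0.5, 0.0, -2.5]
width: 0.0531
```

```bash
python3 pl.py
cat > s.py <<'E'
from h import *
import sys
im=get_image("scene")[140:250,150:290,::-1];cv2.imwrite(f"pics/s{sys.argv[1]}.png",cv2.resize(cv2.convertScaleAbs(im,alpha=1.5),None,fx=5,fy=5,interpolation=cv2.INTER_CUBIC))
E
python3 s.py 9
```

```text
t 15.225 pos [0.5792 0.0028 0.3209] q [ 0.34  0.52 -0.62  1.75  0.36  0.98  1.22] w 0.0531 F [-0.5  0.  -2.5]
delta [-0.0006  0.0049 -0.0093] rot [-0.001 -0.     0.002]
```

View pics/s9.png

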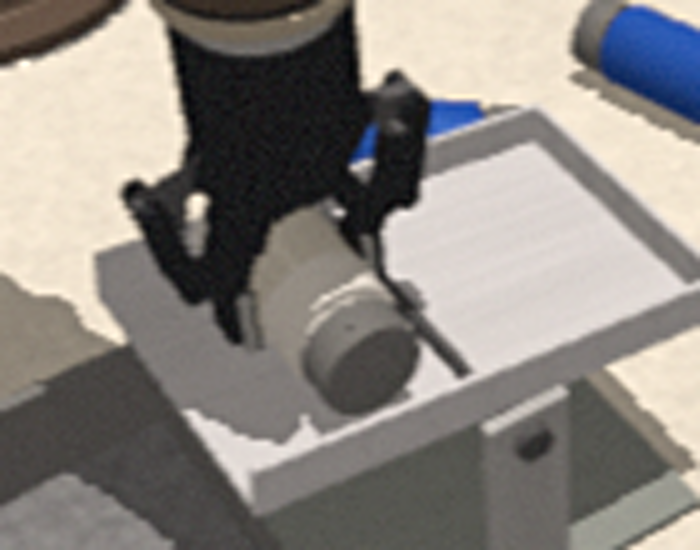

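Request:
jog_arm:
  rows:
    - {"dx": 0,"dy": 0.001,"dz": -0.004,"ax": 0,"ay": 0,"az": 0}
    - {"dx": 0,"dy": 0,"dz": 0,"ax": 0,"ay": 0,"az": 0}

```text
time: 15.52
tcp_pos: [0.5793, 0.0042, 0.317]
ee_rot: [-0.035, 0.999, 0.0, 0.0]
ft_force: [-0.1, -0.3, -2.7]
width: 0.0531
```

```bash
python3 pl.py;python3 s.py 10
```

```text
t 15.525 pos [0.5793 0.0042 0.317 ] q [ 0.34  0.53 -0.62  1.75  0.36  0.98  1.21] w 0.0531 F [-0.1 -0.3 -2.7]
delta [-0.0007  0.0036 -0.0054] rot [-0.001  0.     0.002]
```

Request:
jog_arm:
  rows:
    - {"dx": 0,"dy": 0.001,"dz": -0.002,"ax": 0,"ay": 0,"az": 0}
    - {"dx": 0,"dy": 0,"dz": 0,"ax": 0,"ay": 0,"az": 0}

```text
time: 15.82
tcp_pos: [0.5795, 0.0053, 0.3153]
ee_rot: [-0.035, 0.999, 0.0, 0.001]
ft_force: [-0.8, 0.4, -2.9]
width: 0.0529
```

```bash
python3 pl.py;python3 s.py 11;python3 - <<'E'
import cv2,numpy as np
a=[cv2.imread(f"pics/s{i}.png").astype(int) for i in(9,10,11)]
print([np.abs(a[i+1]-a[i])[250:,100:].mean() for i in(0,1)])
E
```

```text
t 15.825 pos [0.5795 0.0053 0.3153] q [ 0.33  0.53 -0.62  1.76  0.36  0.97  1.21] w 0.0529 F [-0.8  0.4 -2.9]
delta [-0.0009  0.0024 -0.0037] rot [-0.001  0.001  0.002]
[np.float64(3.74127962962963), np.float64(2.9344555555555556)]
```

View pics/s11.png

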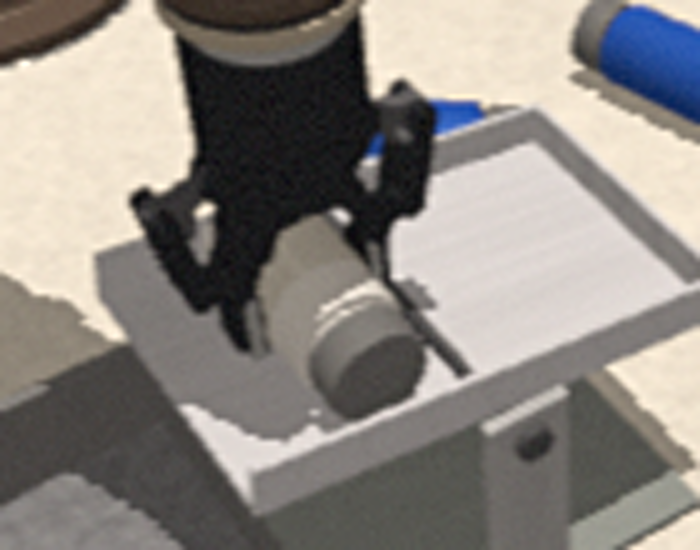

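Request:
jog_arm:
  rows:
    - {"dx": 0,"dy": -0.002,"dz": -0.002,"ax": 0,"ay": 0,"az": 0}
    - {"dx": 0,"dy": 0,"dz": 0,"ax": 0,"ay": 0,"az": 0}

```text
time: 16.12
tcp_pos: [0.5795, 0.0029, 0.3133]
ee_rot: [-0.035, 0.999, 0.0, 0.001]
ft_force: [-0.8, -0.5, -2.8]
width: 0.053
```

```bash
cat > d.py <<'E'
import cv2,numpy as np,sys
# tray corner patch shift vs s9 reference
a=cv2.imread("pics/s9.png",0)[420:540,200:300].astype(np.float32);b=cv2.imread(f"pics/s{sys.argv[1]}.png",0)[420:540,200:300].astype(np.float32)
print("tray corner shift px",np.array(cv2.phaseCorrelate(a,b)[0])/5)
E
python3 d.py 10;python3 d.py 11;python3 pl.py;python3 s.py 12; python3 d.py 12
```

```text
tray corner shift px [ 0.07770237 -0.04204541]
tray corner shift px [ 0.08305454 -0.02483852]
t 16.125 pos [0.5795 0.0029 0.3133] q [ 0.34  0.53 -0.62  1.76  0.37  0.97  1.21] w 0.053 F [-0.8 -0.5 -2.8]
delta [-0.001   0.0048 -0.0017] rot [-0.001  0.001  0.002]
tray corner shift px [ 0.00484144 -0.01530471]
```

Request:
jog_arm:
  rows:
    - {"dx": 0,"dy": -0.001,"dz": -0.002,"ax": 0,"ay": 0,"az": 0}
    - {"dx": 0,"dy": 0,"dz": 0,"ax": 0,"ay": 0,"az": 0}

```text
time: 16.42
tcp_pos: [0.5796, 0.002, 0.3113]
ee_rot: [-0.035, 0.999, 0.0, 0.001]
ft_force: [-0.3, 0.4, -3.3]
width: 0.0532
```

```bash
python3 pl.py;python3 s.py 13; python3 d.py 13
```

```text
t 16.425 pos [0.5796 0.002  0.3113] q [ 0.34  0.53 -0.62  1.76  0.37  0.96  1.21] w 0.0532 F [-0.3  0.4 -3.3]
delta [-0.001   0.0057  0.0003] rot [-0.001  0.002  0.002]
tray corner shift px [ 0.04048627 -0.00012569]
```

No contact yet; keep stepping.

Request:
jog_arm:
  rows:
    - {"dx": 0,"dy": 0,"dz": -0.002,"ax": 0,"ay": 0,"az": 0}
    - {"dx": 0,"dy": 0,"dz": 0,"ax": 0,"ay": 0,"az": 0}

```text
time: 16.73
tcp_pos: [0.5797, 0.0022, 0.3094]
ee_rot: [-0.035, 0.999, 0.0, 0.001]
ft_force: [-0.5, -0.2, -2.6]
width: 0.0535
```

```bash
python3 pl.py;python3 s.py 14; python3 d.py 14
```

```text
t 16.725 pos [0.5797 0.0022 0.3094] q [ 0.34  0.54 -0.62  1.76  0.37  0.96  1.21] w 0.0535 F [-0.5 -0.2 -2.6]
delta [-0.0011  0.0055  0.0022] rot [-0.001  0.002  0.002]
tray corner shift px [-0.0085712   0.15729965]
```

Request:
jog_arm:
  rows:
    - {"dx": 0,"dy": 0,"dz": -0.0015,"ax": 0,"ay": 0,"az": 0}
    - {"dx": 0,"dy": 0,"dz": 0,"ax": 0,"ay": 0,"az": 0}

```text
time: 17.02
tcp_pos: [0.5798, 0.0023, 0.308]
ee_rot: [-0.035, 0.999, 0.0, 0.001]
ft_force: [-0.3, -0.5, -2.2]
width: 0.0532
```

```bash
python3 pl.py;python3 s.py 15; python3 d.py 15
```

```text
t 17.025 pos [0.5798 0.0023 0.308 ] q [ 0.34  0.54 -0.62  1.76  0.37  0.96  1.21] w 0.0532 F [-0.3 -0.5 -2.2]
delta [-0.0012  0.0055  0.0036] rot [-0.001  0.002  0.002]
tray corner shift px [0.02884788 0.24774038]
```

View pics/s15.png

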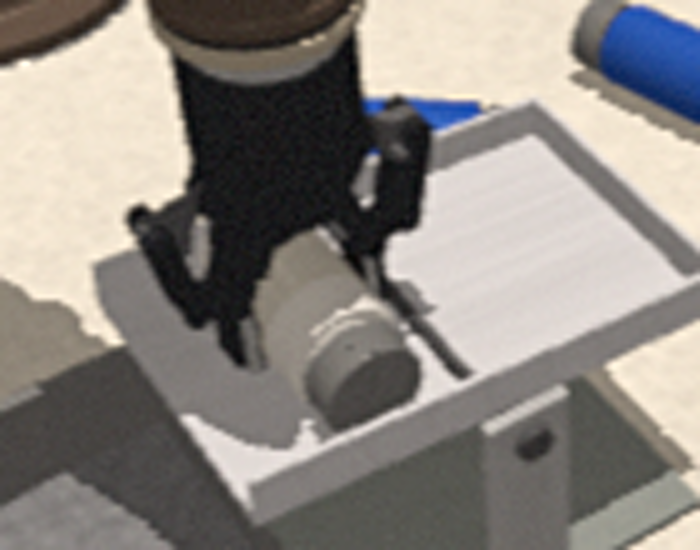

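Request:
jog_arm:
  rows:
    - {"dx": 0,"dy": 0,"dz": 0,"ax": 0,"ay": 0,"az": 0}
    - {"dx": 0,"dy": 0,"dz": 0.02,"ax": 0,"ay": 0,"az": 0}
    - {"dx": 0,"dy": 0,"dz": 0.06,"ax": 0,"ay": 0,"az": 0}
    - {"dx": 0,"dy": 0,"dz": 0.05,"ax": 0,"ay": 0,"az": 0}
    - {"dx": 0,"dy": 0,"dz": 0.03,"ax": 0,"ay": 0,"az": 0}
  jaw: 1.0

```text
time: 17.7
tcp_pos: [0.579, 0.0024, 0.4716]
ee_rot: [-0.036, 0.999, 0.001, 0.0]
ft_force: [0.9, 0.5, -1.6]
width: 0.0854
```

```bash
python3 look.py 20
```

```text
17.7 [0.579  0.0024 0.4716] [ 0.9  0.5 -1.6] 0.08540707675154484 [ 0.38  0.39 -0.67  1.55  0.25  1.29  1.32]
yaw -3.0705489965616044 z [ 0.     0.002 -1.   ]
```

View pics/scene20.png

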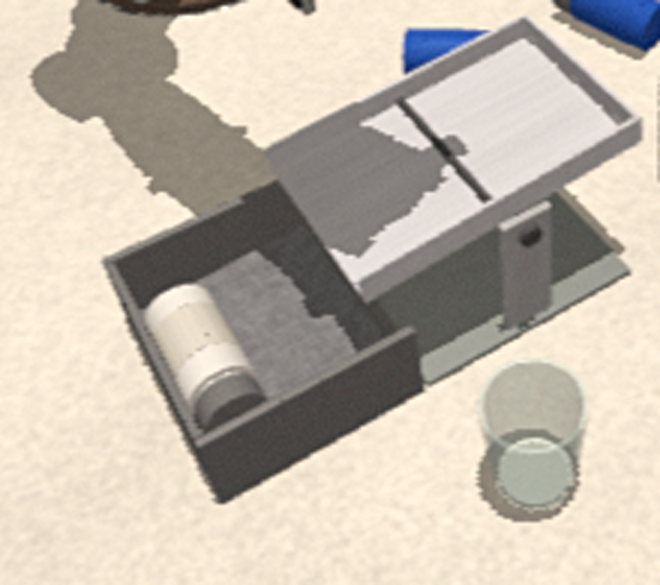

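Jar is in the tub and the tray is already swinging back. Wait, then check the final state.

Request:
jog_arm:
  rows:
    - {"dx": 0,"dy": 0,"dz": 0.03,"ax": 0,"ay": 0,"az": 0}
    - {"dx": -0.02,"dy": 0,"dz": 0.02,"ax": 0,"ay": 0,"az": 0}
    - {"dx": -0.04,"dy": 0.03,"dz": 0,"ax": 0,"ay": 0,"az": 0}
    - {"dx": -0.04,"dy": 0.04,"dz": 0,"ax": 0,"ay": 0,"az": 0}
    - {"dx": -0.04,"dy": 0.04,"dz": 0,"ax": 0,"ay": 0,"az": 0}
    - {"dx": -0.04,"dy": 0.04,"dz": 0,"ax": 0,"ay": 0,"az": 0}
    - {"dx": 0,"dy": 0,"dz": 0,"ax": 0,"ay": 0,"az": 0}
    - {"dx": 0,"dy": 0,"dz": 0,"ax": 0,"ay": 0,"az": 0}
    - {"dx": 0,"dy": 0,"dz": 0,"ax": 0,"ay": 0,"az": 0}
    - {"dx": 0,"dy": 0,"dz": 0,"ax": 0,"ay": 0,"az": 0}
    - {"dx": 0,"dy": 0,"dz": 0,"ax": 0,"ay": 0,"az": 0}
    - {"dx": 0,"dy": 0,"dz": 0,"ax": 0,"ay": 0,"az": 0}

```text
time: 19.3
tcp_pos: [0.3957, 0.1534, 0.5202]
ee_rot: [-0.033, 0.999, 0.001, 0.002]
ft_force: [-0.2, -0.1, 0.2]
width: 0.0855
```

```bash
python3 look.py 21
```

```text
19.3 [0.3957 0.1534 0.5202] [-0.2 -0.1  0.2] 0.0854922265403001 [ 0.29  0.09 -0.82  1.78  0.07  1.3   1.08]
yaw -3.07623243935462 z [ 0.003  0.002 -1.   ]
```

View pics/scene21.png

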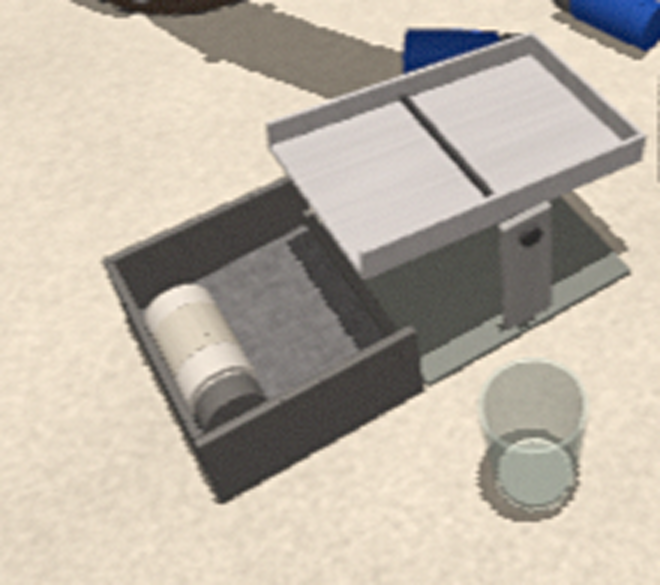

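View pics/top21.png

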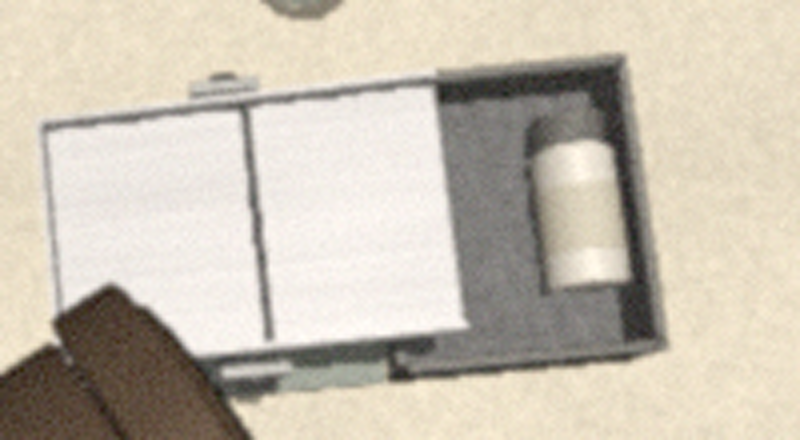

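Run:
```python
import cv2
for n,b,s in(("scene",(110,220,240,325),6),("top",(310,125,400,230),7)):
    x0,y0,x1,y1=b
    for k in(3,21):
        a=cv2.imread(f"pics/{n}{k}_raw.png")[y0:y1,x0:x1];a=cv2.resize(cv2.convertScaleAbs(a,alpha=1.8),None,fx=s if n=="top" else 3,fy=s if n=="top" else 3,interpolation=cv2.INTER_CUBIC)
        cv2.imwrite(f"pics/{n}_z{k}.png",a)
import numpy as np
cv2.imwrite("pics/cmp_s.png",np.hstack([cv2.imread("pics/scene_z3.png"),cv2.imread("pics/scene_z21.png")]))
a=[cv2.resize(cv2.imread(f"pics/top_z{k}.png"),(400,466)) for k in(3,21)]
cv2.imwrite("pics/cmp_t.png",np.hstack(a))
```

```text
(no output)
```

View pics/cmp_s.png

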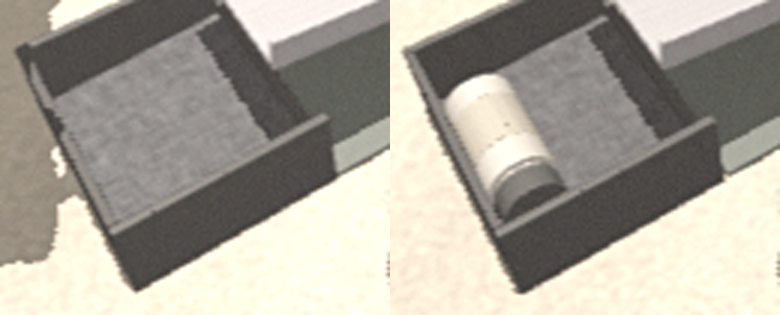

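View pics/cmp_t.png

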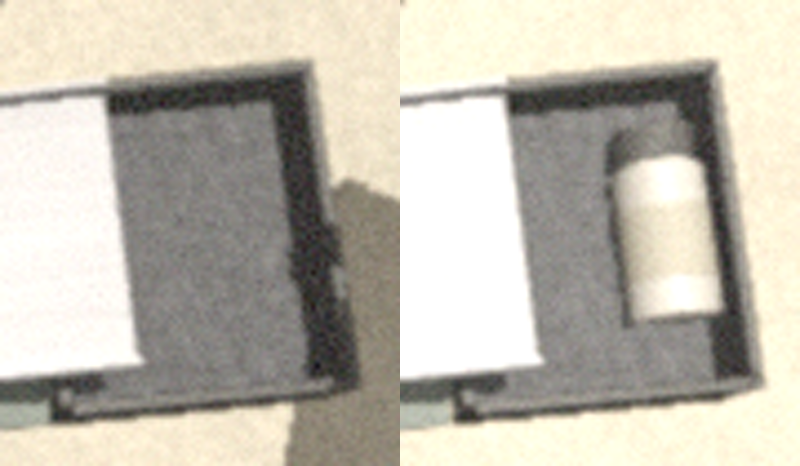

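Request:
jog_arm:
  rows:
    - {"dx": 0.01,"dy": -0.025,"dz": 0,"ax": 0,"ay": 0,"az": 0}
    - {"dx": 0.022,"dy": -0.048,"dz": 0,"ax": 0,"ay": 0,"az": 0}
    - {"dx": 0.022,"dy": -0.048,"dz": 0,"ax": 0,"ay": 0,"az": 0}
    - {"dx": 0.022,"dy": -0.048,"dz": 0,"ax": 0,"ay": 0,"az": 0}
    - {"dx": 0.022,"dy": -0.048,"dz": 0,"ax": 0,"ay": 0,"az": 0}
    - {"dx": 0.022,"dy": -0.048,"dz": 0,"ax": 0,"ay": 0,"az": 0}
    - {"dx": 0.022,"dy": -0.048,"dz": 0,"ax": 0,"ay": 0,"az": 0}
    - {"dx": 0.022,"dy": -0.048,"dz": 0,"ax": 0,"ay": 0,"az": 0}
    - {"dx": 0.022,"dy": -0.048,"dz": 0,"ax": 0,"ay": 0,"az": 0}
    - {"dx": 0.01,"dy": -0.02,"dz": 0,"ax": 0,"ay": 0,"az": 0}
    - {"dx": 0,"dy": 0,"dz": 0,"ax": 0,"ay": 0,"az": 0}
  jaw: 0.0

```text
time: 20.78
tcp_pos: [0.5952, -0.2903, 0.519]
ee_rot: [-0.034, 0.999, 0.001, 0.003]
ft_force: [-0.2, 1.3, 0.5]
width: 0.0001
```

Run:
```python
from tgt import *
R,u,n=jarframe(.0718,0)
# tub wall centre, tub assumed at stand (0,-.188)
s=np.array([.5747,.0614,.0718]);print(W(s,[[0,-.188-.085,0],[0,-.188-.085-.035,0]]).round(4))
go(R,np.r_[W(s,[0,-.315,0])[0][:2],.205])
```

```text
[[ 0.5943 -0.2109  0.    ]
 [ 0.5968 -0.2458  0.    ]]
t 20.775 pos [ 0.5952 -0.2903  0.519 ] q [ 0.68  0.49 -0.51  1.25  0.23  1.45  1.83] w 0.0001 F [-0.2  1.3  0.5]
delta [ 0.0021  0.0375 -0.314 ] rot [-0.002  0.005  0.003]
```

Request:
jog_arm:
  rows:
    - {"dx": 0,"dy": 0,"dz": -0.04,"ax": 0,"ay": 0,"az": 0}
    - {"dx": 0,"dy": 0,"dz": -0.05,"ax": 0,"ay": 0,"az": 0}
    - {"dx": 0,"dy": 0,"dz": -0.05,"ax": 0,"ay": 0,"az": 0}
    - {"dx": 0,"dy": 0,"dz": -0.05,"ax": 0,"ay": 0,"az": 0}
    - {"dx": 0,"dy": 0,"dz": -0.05,"ax": 0,"ay": 0,"az": 0}
    - {"dx": 0,"dy": 0,"dz": -0.04,"ax": 0,"ay": 0,"az": 0}
    - {"dx": 0,"dy": 0,"dz": -0.025,"ax": 0,"ay": 0,"az": 0}
    - {"dx": 0,"dy": 0,"dz": 0,"ax": 0,"ay": 0,"az": 0}

```text
time: 21.78
tcp_pos: [0.5925, -0.2784, 0.2097]
ee_rot: [-0.039, 0.999, 0.003, 0.005]
ft_force: [-0.0, -0.0, 0.5]
width: -0.0001
```

```bash
python3 look.py 22
python3 - <<'E'
from tgt import *
R,u,n=jarframe(.0718,0);s=np.array([.5747,.0614,.0718])
go(R,np.r_[W(s,[0,-.315,0])[0][:2],.205])
E
```

```text
21.775 [ 0.5925 -0.2784  0.2097] [-0.  -0.   0.5] -0.00011130541589959519 [ 0.64  0.73 -0.44  1.65  0.38  0.84  1.69]
yaw -3.063917154633766 z [ 0.011  0.006 -1.   ]
t 21.875 pos [ 0.5937 -0.279   0.2122] q [ 0.64  0.72 -0.44  1.65  0.38  0.84  1.69] w -0.0002 F [-0.1  1.  -0.1]
delta [ 0.0036  0.0262 -0.0072] rot [-0.004  0.015 -0.006]
```

View pics/scene22.png

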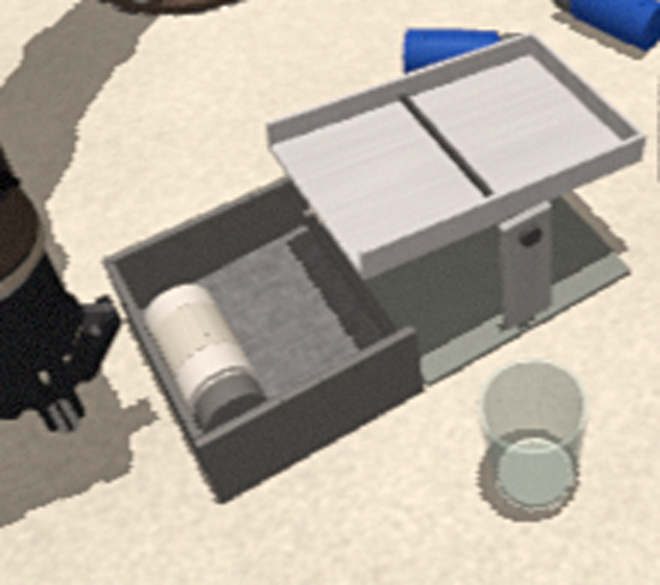

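Request:
jog_arm:
  rows:
    - {"dx": 0.001,"dy": 0.015,"dz": -0.003,"ax": 0,"ay": 0.01,"az": 0}
    - {"dx": 0.001,"dy": 0.014,"dz": -0.002,"ax": 0,"ay": 0,"az": 0}
    - {"dx": 0,"dy": 0.006,"dz": 0,"ax": 0,"ay": 0,"az": 0}

```text
time: 22.25
tcp_pos: [0.5971, -0.2411, 0.2108]
ee_rot: [-0.039, 0.999, 0.001, 0.005]
ft_force: [0.2, 0.4, -0.3]
width: -0.0001
```

Request:
jog_arm:
  rows:
    - {"dx": 0,"dy": 0.004,"dz": 0,"ax": 0,"ay": 0,"az": 0}

```text
time: 22.38
tcp_pos: [0.5973, -0.2362, 0.2113]
ee_rot: [-0.039, 0.999, 0.001, 0.005]
ft_force: [0.5, -1.1, 0.6]
width: -0.0001
```

Request:
jog_arm:
  rows:
    - {"dx": 0,"dy": 0.004,"dz": 0,"ax": 0,"ay": 0,"az": 0}

```text
time: 22.5
tcp_pos: [0.5973, -0.232, 0.2114]
ee_rot: [-0.039, 0.999, 0.001, 0.005]
ft_force: [0.2, 0.4, 1.2]
width: 0.0001
```

Request:
jog_arm:
  rows:
    - {"dx": 0,"dy": 0.003,"dz": -0.002,"ax": 0,"ay": 0,"az": 0}

```text
time: 22.62
tcp_pos: [0.5975, -0.2308, 0.2108]
ee_rot: [-0.038, 0.999, -0.001, 0.006]
ft_force: [-7.5, -9.0, 24.0]
width: -0.0
```

Request:
jog_arm:
  rows:
    - {"dx": 0,"dy": 0.003,"dz": -0.002,"ax": 0,"ay": 0,"az": 0}

```text
time: 22.75
tcp_pos: [0.5973, -0.2304, 0.2108]
ee_rot: [-0.037, 0.999, -0.003, 0.006]
ft_force: [-9.1, -7.0, 24.4]
width: -0.0001
```

Request:
jog_arm:
  rows:
    - {"dx": 0,"dy": 0.002,"dz": -0.001,"ax": 0,"ay": 0,"az": 0}

```text
time: 22.88
tcp_pos: [0.5971, -0.2302, 0.2113]
ee_rot: [-0.036, 0.999, -0.004, 0.006]
ft_force: [-4.3, -1.6, 8.9]
width: 0.0004
```

Request:
jog_arm:
  rows:
    - {"dx": 0,"dy": 0.002,"dz": 0,"ax": 0,"ay": 0,"az": 0}

```text
time: 23.0
tcp_pos: [0.5969, -0.2296, 0.2119]
ee_rot: [-0.035, 0.999, -0.005, 0.006]
ft_force: [0.1, -2.1, 0.9]
width: 0.0
```

```bash
python3 look.py 23;python3 - <<'E'
from workcell import *
import cv2
cv2.imwrite("pics/w23.png",get_image("wrist")[:,:,::-1])
E
```

```text
23.0 [ 0.5969 -0.2296  0.2119] [ 0.1 -2.1  0.9] 3.9108452673564003e-05 [ 0.56  0.7  -0.43  1.7   0.39  0.81  1.6 ]
yaw -3.0711905703517357 z [ 0.013 -0.01  -1.   ]
```

View pics/scene23.png

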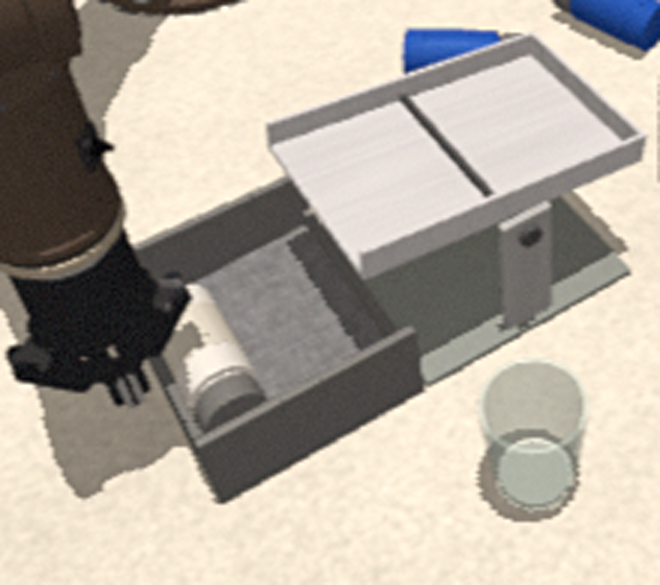

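View pics/w23.png

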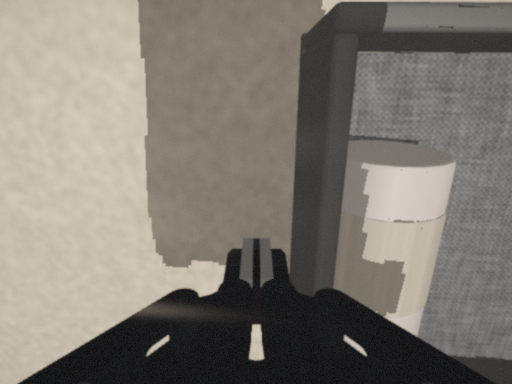

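Request:
jog_arm:
  rows:
    - {"dx": 0,"dy": -0.005,"dz": 0.008,"ax": 0,"ay": 0,"az": 0}
    - {"dx": 0,"dy": 0,"dz": 0.015,"ax": 0.01,"ay": 0.01,"az": 0}
    - {"dx": 0,"dy": 0.004,"dz": 0,"ax": 0,"ay": 0,"az": 0}

```text
time: 23.52
tcp_pos: [0.5971, -0.2301, 0.2349]
ee_rot: [-0.036, 0.999, 0.001, 0.001]
ft_force: [0.2, -0.1, -0.1]
width: -0.0001
```

Request:
jog_arm:
  rows:
    - {"dx": 0,"dy": 0.004,"dz": 0,"ax": 0,"ay": 0,"az": 0}

```text
time: 23.65
tcp_pos: [0.5969, -0.2255, 0.2344]
ee_rot: [-0.036, 0.999, 0.002, 0.001]
ft_force: [-0.4, 0.3, 0.2]
width: 0.0001
```

Request:
jog_arm:
  rows:
    - {"dx": 0,"dy": 0.003,"dz": 0,"ax": 0,"ay": 0,"az": 0}

```text
time: 23.78
tcp_pos: [0.5969, -0.2229, 0.2342]
ee_rot: [-0.036, 0.999, 0.001, 0.001]
ft_force: [-0.2, -8.0, 4.3]
width: -0.0001
```

Request:
jog_arm:
  rows:
    - {"dx": 0,"dy": 0.002,"dz": 0,"ax": 0,"ay": 0,"az": 0}

```text
time: 23.9
tcp_pos: [0.5969, -0.2224, 0.2343]
ee_rot: [-0.035, 0.999, -0.001, 0.001]
ft_force: [0.3, -8.0, 3.3]
width: -0.0002
```

Request:
jog_arm:
  rows:
    - {"dx": 0,"dy": 0.002,"dz": 0,"ax": 0,"ay": 0,"az": 0}

```text
time: 24.02
tcp_pos: [0.5968, -0.2219, 0.2343]
ee_rot: [-0.034, 0.999, -0.002, 0.001]
ft_force: [1.3, -6.6, 2.6]
width: 0.0001
```

Request:
jog_arm:
  rows:
    - {"dx": 0,"dy": 0.002,"dz": 0,"ax": 0,"ay": 0,"az": 0}

```text
time: 24.15
tcp_pos: [0.5968, -0.2215, 0.2344]
ee_rot: [-0.034, 0.999, -0.003, 0.002]
ft_force: [-0.9, -5.9, 2.7]
width: -0.0001
```

Request:
jog_arm:
  rows:
    - {"dx": 0,"dy": 0.005,"dz": 0,"ax": 0,"ay": 0,"az": 0}

```text
time: 24.28
tcp_pos: [0.5967, -0.2186, 0.2344]
ee_rot: [-0.033, 0.999, -0.005, 0.002]
ft_force: [-2.4, -13.7, 3.3]
width: -0.0
```

```bash
python3 look.py 24;python3 - <<'E'
import cv2,numpy as np
def z(k):
    return cv2.resize(cv2.convertScaleAbs(cv2.imread(f"pics/scene{k}_raw.png")[240:325,130:250],alpha=1.8),None,fx=3.3,fy=3.3,interpolation=cv2.INTER_CUBIC)
cv2.imwrite("pics/cmp2.png",np.vstack([np.hstack([z(3),z(21)]),np.hstack([z(24),z(24)])]))
E
```

```text
24.275 [ 0.5967 -0.2186  0.2344] [ -2.4 -13.7   3.3] -8.965654527567047e-06 [ 0.56  0.67 -0.44  1.69  0.37  0.86  1.59]
yaw -3.0759531530399484 z [ 0.004 -0.01  -1.   ]
```

View pics/cmp2.png

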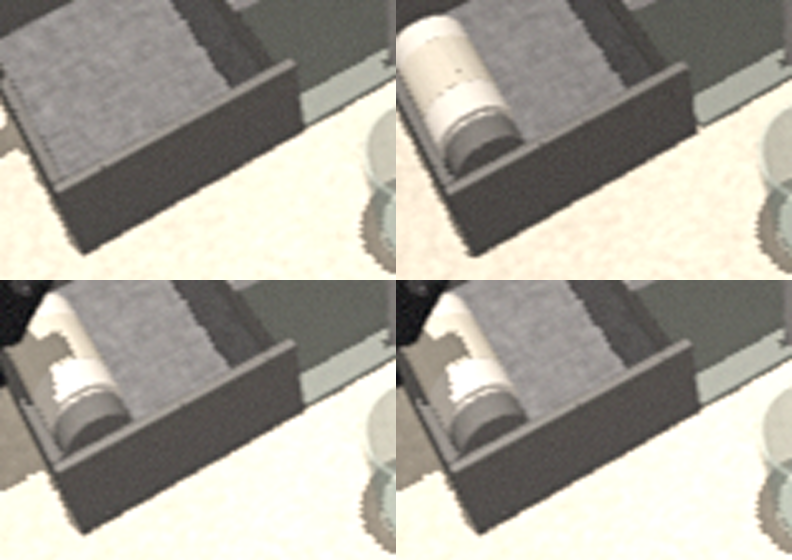

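Request:
jog_arm:
  rows:
    - {"dx": 0,"dy": -0.006,"dz": 0,"ax": 0,"ay": 0,"az": 0}
    - {"dx": 0,"dy": -0.02,"dz": 0.005,"ax": 0,"ay": 0,"az": 0}
    - {"dx": 0,"dy": -0.03,"dz": 0.04,"ax": 0,"ay": 0,"az": 0}
    - {"dx": 0,"dy": -0.03,"dz": 0.05,"ax": 0,"ay": 0,"az": 0}
    - {"dx": -0.02,"dy": -0.04,"dz": 0.04,"ax": 0,"ay": 0,"az": 0}
    - {"dx": -0.03,"dy": -0.04,"dz": 0,"ax": 0,"ay": 0,"az": 0}
    - {"dx": 0,"dy": 0,"dz": 0,"ax": 0,"ay": 0,"az": 0}

```text
time: 25.25
tcp_pos: [0.5423, -0.3945, 0.373]
ee_rot: [-0.033, 0.999, -0.005, 0.0]
ft_force: [0.7, -0.3, 0.1]
width: -0.0001
```

```bash
python3 look.py 25;python3 - <<'E'
import cv2,numpy as np
def z(n,k,b,s):
    return cv2.resize(cv2.convertScaleAbs(cv2.imread(f"pics/{n}{k}_raw.png")[b[1]:b[3],b[0]:b[2]],alpha=1.8),None,fx=s,fy=s,interpolation=cv2.INTER_CUBIC)
A=(110,210,240,325);B=(315,130,400,225)
a=np.hstack([z("scene",3,A,2.9),z("scene",25,A,2.9)]);cv2.imwrite("pics/f1.png",a)
cv2.imwrite("pics/f2.png",np.hstack([z("top",3,B,4.6),z("top",25,B,4.6)]))
E
```

```text
25.25 [ 0.5423 -0.3945  0.373 ] [ 0.7 -0.3  0.1] -7.022527737547319e-05 [ 0.84  0.58 -0.47  1.46  0.29  1.16  1.96]
yaw -3.0758227271483727 z [ 0.001 -0.009 -1.   ]
```

View pics/f1.png

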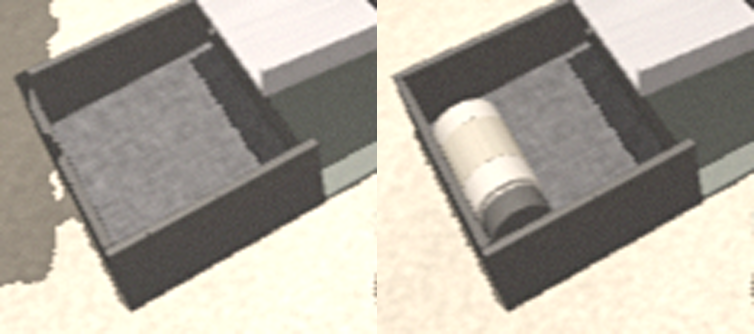

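View pics/f2.png

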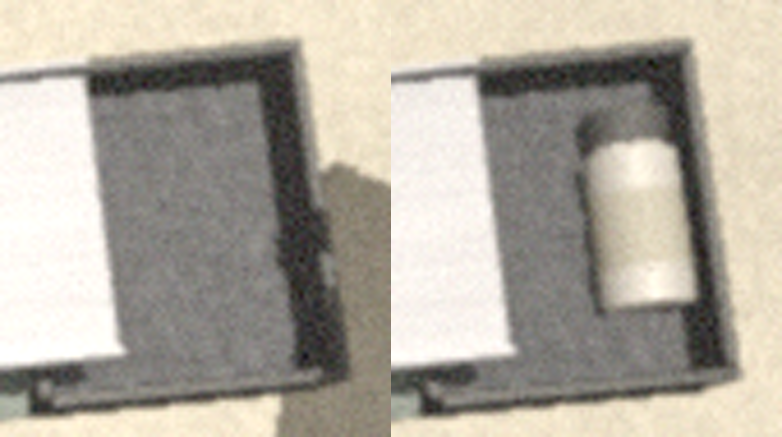

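View pics/scene25.png

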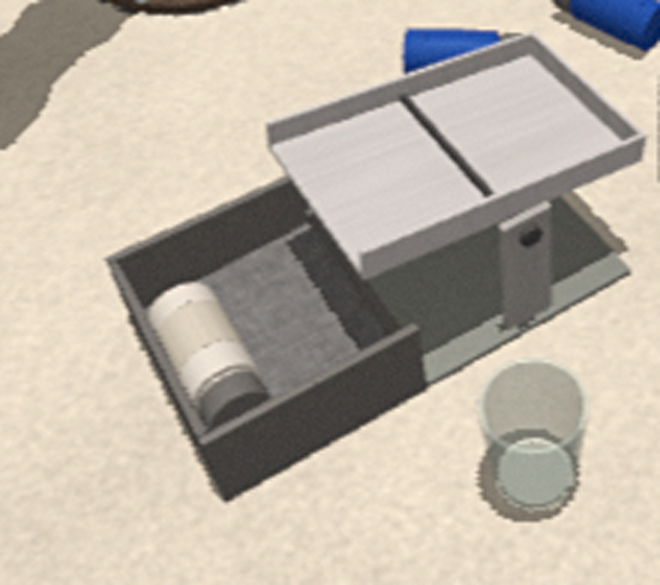

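```bash
python3 -c "
from workcell import bot
print(bot.job_done());print(bot.get_obs()['time'])"
```

```text
the job is handed in; nothing more can be done
None
the job is handed in; nothing more can be done
```

I slid the tub against the lip and laid the jar level on the tub side of the rib. I let go with the jar resting on the floor about 62 mm from the pivot. The jar rolled into the tub by itself and the tray swung back to rest. I handed the job in at about 25 s.

- **Pose checks:** After the first push I measured the tub within about 2 mm of the centre line and 0.004 rad of square. The last pictures show the jar lying in the tub, the tray at rest, and the tub flush with the lip as it was after that push. The beaker is where it was. The cropped last pictures leave out the reagent bottle, but I never went near it.
- **Tub nudged back:** The jar's impact pushed the tub about 3–4 mm off the lip. I pushed it back from outside with closed fingers until it stopped, at about 14 N.
- **Contact with the tub rim:** On the first try at that nudge, the gripper linkage touched the tub's rim with about 24–27 N, under the 40 N limit. I then raised the gripper and finished the push with the fingertips.
- **Jar contact:** On lowering, the jar pressed the tray down about 2–4 mm before I let go.

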